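# Press a connector's locking plate home with a hand-wound bench press

## Task

A cable connector sits in the nest of the small two-column bench press with its orange locking plate still standing proud. Pick up the steel ball crank, fit it fully down over the square end of the press spindle (turn it gently until it drops on, do not force it) and wind it clockwise until the ram has pushed the locking plate fully home, stopping as soon as you feel it go solid, since overloading the press cracks the housing. Then wind back about one turn so that the ram stands well clear of the connector, and leave the crank on the spindle, without disturbing the vial, the tub or the pliers.

Things in the scene. Friction and masses are not known exactly. Their poses are not given: they have to be found in the camera images.
- crank: loose steel crank, about 0.5 kg, standing on its hub; origin: centre of the hub's underside, z up, +x along the arm to the handle. Hub 30 x 30 mm (sides along x, y), 40 mm tall, its 17.8 mm square socket (sides along x, y) 23 mm deep, open below. Round arm 15 mm thick at z = 27 mm; counterweight ball, radius 16 mm, at x = -50 mm. Pinch the hub across its free faces (along y)
- grip_mid (a point): middle of the crank's upright black handle, a freely revolving sleeve 20 mm across and 37 mm tall on an 11 mm radius ball; at x = 70 mm, z = 56.5 mm in the crank's frame
- press: fixed grey-green two-column bench press; origin: centre of the underside of its base (130 x 170 mm, 14 mm thick), z up. Columns at y = -62 and 62 mm; bridge top at z = 174 mm, column nuts to 182 mm. Its spindle is upright, stays at its height and turns stiffly (0.08 N m: 1.1 N at the handle). Clockwise seen from above lowers the ram 16 mm a turn, anticlockwise raises it
- spindle_end (a point): top centre of the spindle's square, 206 mm up; does not turn. Square 16 x 16 mm, 20 mm tall, top 2.5 mm tapered, on a shoulder 33 mm across: the fitted crank's origin lies 20 mm below this point. The square's angle is not given: see it, or rest the crank on it and turn lightly until it drops on, within 1/8 turn one way or the other (if the spindle turns along, turn back); enters within 6 degrees
- ram: the press's moving ram; origin: centre of the underside of its steel foot (24 x 44 mm), z up. It starts 24 to 32 mm above the locking plate, so the plate is home after about 1.9 to 2.4 turns. 120 N at the ram is felt as some 2 to 4 N more along the circle at the crank's handle, 250 N as some 8 N
- nest (a point): centre of the nest's floor on the press base, 18 mm above the trolley, on which the connector's underside rests. Two fixed crimping machines, 0.3 m tall and more, stand to the right of the press; the nearer one fills x > 0.53 m, y = -0.20 to -0.02 m
- connector: black rectangular connector, 34 x 56 x 26 mm, loose in the nest (1 mm of play); origin: centre of its underside, z up. On top the orange locking plate, 27 x 47 mm: its top is 36 mm above the origin at first, 30 mm when home. The housing cracks if the ram pushes it with more than 350 N
- lock_plate (a joint): travel of the orange locking plate into the housing, m: 0 as found, standing 6 mm proud; 0.006 home. It slides stiffly, at about 120 N from the ram, and stays where it is left; once home it goes solid and the force climbs quickly
- yellow_vial: bystander: clear vial with a yellow cap, 31 x 32 x 56 mm, standing; origin: centre of its underside
- blue_tub: bystander: round tub with a blue lid, 50 mm across, 58 mm tall; origin: centre of its underside
- pliers: bystander: green crimping pliers lying flat, 192 x 61 x 16 mm; origin: centre of the underside

How it is judged:
By the outcome, as a careful person would: the job done as asked, in the order asked, and still so for the second after the job is handed in, with the robot touching nothing.
It also fails if it takes over 72 s, if anything falls off the work surface, if the arm or the gripper's body presses on something with over 40 N, if the wrist force passes 120 N, or if a joint passes its speed limit or range.

## Robot

A 6-joint arm with a two-finger parallel gripper is mounted at the origin on a cart in front of the work surface, level with it; the furniture and walls round the work are solid. World frame = base frame: x ahead of the robot, y to its left, z up, the work surface at z = 0. Lengths are in m, angles in rad, forces in N, time in s.
With the tool pointing down it reaches from about 0.35 to 1 m from the base axis. Payload 7.1 kg.
Tool frame: the origin (TCP) lies between the finger pads; the fingertips stand 14 mm ahead of it and the grasp point (between the pads) lies 5 mm behind it; z points along the fingers, y is the direction in which the jaws open and shut (so a half turn about z gives the same grasp; the last joint's range is limited). The gripper opens to 85 mm and grips with 20 to 120 N. Pads are 22 mm wide; open, the fingers measure 114 mm over their backs; the gripper's body (76 mm by 85 mm) begins 54 mm behind the grasp point. The pads swing forward as they close: fully open they stand 13 mm farther back than shut.
Start: joints at [-1.364, 0.423, 1.63, -0, 1.089, -0.019], TCP at [0.14, -0.609, 0.245] pointing down, gripper open.
Joint ranges: [-3, 3], [-0.9, 2.11], [0.09, 2.58], [-1.31, 4.45], [0.11, 2.69], [-2.54, 2.54]. Speed limits (rad/s): [2.39, 2.39, 3.01, 3.14, 3.14, 3.14].

## Interface

Orientations are given as a rotation vector (axis times angle).
In Python, from rig import ctrl gives the robot as it stands. The module is installed in compiled form; this text tells all that it offers.
- The arm moves only by the tool step_arm, never from a script. Its argument "rows" is a list of rows, each an object of numbers: "tx", "ty", "tz": the shift along the tool's x, y, z in cm; "twist": the turn about the tool's z in degrees; "gripper": the closure, from 0 (fully open) to 1 (shut). In form: [{"tx": .., "ty": .., "tz": .., "twist": .., "gripper": ..}, ...]. A call has 1 to 8 rows; each row is the pose to reach, as a shift and turn from the pose commanded when the call began, along the tool's axes at that moment; what a row does not reach only later rows make up. A row lasts 1/10 s, in which the tool goes at most 50 mm and 8.59 degrees, less where a joint would pass 70% of its speed; a pose out of reach is approached as far as the arm can. A call with a gripper value outside its range is refused whole. The fingers move at their own pace and stop on an object; "newtons" is the grip in N (left out, the last holds). Time passes only in rows, so rows that repeat a pose let the fingers close. It gives the time, the measured TCP pose, the force and the opening at its end, in the units of the state.
- ctrl.sense(): the state, without advancing time (a new reading comes with each control period).
- ctrl.camera(name): name is "side" or "top" or "wrist"; returns a dict with "color" (400x640x3 uint8, blue, green, red), "K" (3x3 intrinsics, pixels), "R" (3x3) and "t" (3): a world point X has camera coordinates R X + t; the wrist camera has in their place "tool_from_camera" (4x4, takes a point from camera to tool coordinates, whose origin is the TCP and whose axes are the flange's). Camera axes: x right, y down, z forward; pixel columns grow to the right and rows downward; lengths in m; the calibration is good to about 2 mm. A picture is of the moment at which its call begins: read the wrist's pose just before it. There is no depth.
- ctrl.finish_job(): hands the job in, once; it reports no verdict.
Trained networks look in a picture, given as the dict that the camera call returned (one of the last four; its "shot" number tells which), for a name from the list of things; names that differ only in an ending like _2 or _b are one class to them, and where a whole thing is asked for, a point or a joint stands for the part that bears it (a point fixed in the world has none). Each returns a list of dicts, best first, with "score" (0 to 1); they miss things now and then, are a little off and sometimes report something else, mostly with a low value. They report only what shows in the picture. A call takes as long as a camera call.
- ctrl.recognise(query, picture): "xy" ([column, row] in pixels, amid what is visible of it).
The state is a dict: "time_s": time; "q": joint angles; "qvel": joint speeds; "joint_torque": joint torques, N m; "position": TCP position; "orientation": TCP orientation; "contact_force": force on the tool from outside, world axes, zero at the start; "torque": the same for the moment, N m; "grip_width": finger opening in m.
Only numpy, scipy, OpenCV 4.12 (cv2) and the standard library are available. Lean on these libraries where they do the work, as an engineer would, in place of code of your own. Each camera call takes 0.05 s, during which the arm holds its last target. There are 200 camera calls.

## Working session

There is one attempt and no reset: what is moved stays moved. The work goes in short steps, Python scripts to look and compute and a tool call to move; the robot and the scene stay as the last step left them, time stands still between calls to the robot, and variables do not carry over. Pictures are saved under pics/ and viewed, about 8 in all and at most 12, crops included, and the job is handed in when it is done.

Besides the shell and the picture viewer there is one more tool, called after "Call:" as name([rows], argument=value, ...), one row to a line, values as JSON. step_arm: Moves the arm, as the interface text tells. Its arguments: {"type":"object","properties":{"rows":{"type":"array"},"newtons":{"type":"number"}},"required":["rows"]}

```bash
mkdir -p pics
python3 - <<'E'
from rig import ctrl
import cv2,numpy as np
s=ctrl.sense(); print({k:np.round(v,3).tolist() for k,v in s.items()})
for n in("top","side"):
    c=ctrl.camera(n); cv2.imwrite(f"pics/{n}0.png",c["color"])
    np.savez(f"cal_{n}.npz",K=c["K"],R=c["R"],t=c["t"])
    print(n,c["K"].round(1).tolist(),"pos",(-c["R"].T@c["t"]).round(3),c["R"].round(3).tolist())
    for q in("crank","grip_mid","press","spindle_end","ram","connector","yellow_vial","blue_tub","pliers"):
        print(q,[(np.round(d["xy"],1).tolist(),round(d["score"],2)) for d in ctrl.recognise(q,c)[:2]])
E
```

```text
{'time_s': 0.0, 'q': [-1.364, 0.424, 1.631, -0.0, 1.089, -0.019], 'qvel': [0.001, 0.001, 0.0, -0.0, -0.002, 0.002], 'joint_torque': [-0.002, -55.738, -28.174, 0.0, 0.007, -0.0], 'position': [0.14, -0.609, 0.245], 'orientation': [-3.12, -0.354, 0.0], 'contact_force': [-0.383, -0.199, -1.262], 'torque': [0.013, -0.013, -0.012], 'grip_width': 0.086}
top [[473.9, 0.0, 326.3], [0.0, 473.9, 205.2], [0.0, 0.0, 1.0]] pos [-0.184  0.036  1.704] [[-0.065, -0.998, -0.007], [-0.913, 0.063, -0.404], [0.403, -0.019, -0.915]]
crank [([285.7, 206.0], 0.47)]
grip_mid [([378.9, 224.0], 0.53)]
press [([289.1, 209.8], 0.84), ([377.8, 220.2], 0.57)]
spindle_end [([286.2, 205.2], 0.96), ([287.5, 213.9], 0.27)]
ram [([285.2, 202.8], 0.49)]
connector [([285.9, 212.1], 0.64)]
yellow_vial []
blue_tub []
pliers [([220.3, 188.1], 0.83)]
side [[450.0, 0.0, 309.3], [0.0, 450.0, 203.4], [0.0, 0.0, 1.0]] pos [0.081 0.836 1.017] [[-0.888, -0.461, 0.006], [-0.317, 0.601, -0.734], [0.335, -0.653, -0.679]]
crank [([353.1, 207.4], 0.7)]
grip_mid [([354.4, 207.9], 0.59)]
press [([274.7, 255.1], 0.87)]
spindle_end [([274.9, 253.4], 0.62), ([353.2, 206.6], 0.52)]
ram [([351.0, 203.8], 0.5)]
connector [([271.8, 265.9], 0.79), ([351.9, 204.4], 0.29)]
yellow_vial [([251.1, 346.4], 0.63), ([275.6, 256.0], 0.27)]
blue_tub [([370.8, 166.2], 0.59)]
pliers [([183.9, 319.9], 0.62)]
```

Run:
```python
import cv2,numpy as np
a=cv2.imread("pics/top0.png");b=cv2.imread("pics/side0.png")
A=cv2.resize(a[120:320,180:447],(800,600),interpolation=cv2.INTER_CUBIC)
B=cv2.resize(b[130:370,150:470],(800,600),interpolation=cv2.INTER_CUBIC)
cv2.imwrite("pics/A.png",A);cv2.imwrite("pics/B.png",B)
```

```text
(no output)
```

View pics/A.png

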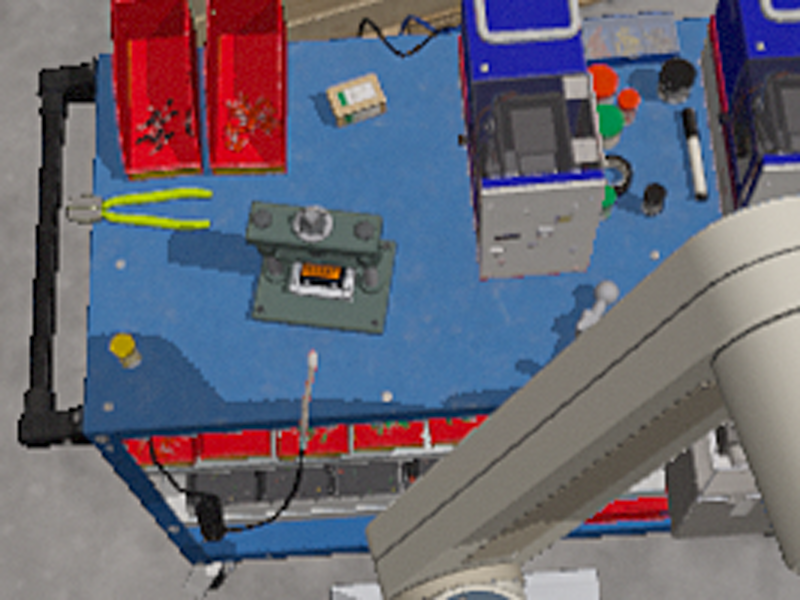

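View pics/B.png

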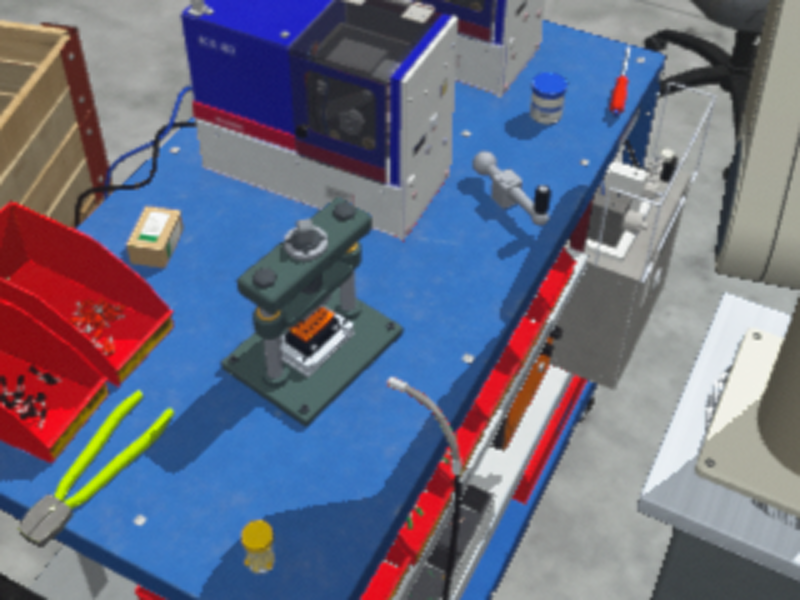

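```bash
cat > h.py <<'E'
import numpy as np
def cal(n): c=np.load(f"cal_{n}.npz"); return c["K"],c["R"],c["t"]
def ray(n,uv,z):
    K,R,t=cal(n); d=R.T@np.linalg.inv(K)@[uv[0],uv[1],1]; o=-R.T@t
    return o+d*(z-o[2])/d[2]
A=lambda u,v:(180+u*267/800-.33,120+v/3-.33)
B=lambda u,v:(150+u*.4-.3,130+v*.4-.3)
E
python3 - <<'E'
from h import *
p=lambda *a:print(a[0],a[1].round(3))
p("hub side",ray("side",B(511,180),.04)); p("ball side",ray("side",B(484,161),.027)); p("handle side",ray("side",B(542,200),.0565))
p("ball top",ray("top",A(607,292),.027)); p("hub top",ray("top",A(592,316),.04))
p("spin top",ray("top",A(316,217),.206)); p("spin side",ray("side",B(306,232),.206))
p("nuts top L",ray("top",A(261,215),.182));p("nuts top R",ray("top",A(366,228),.182))
p("nuts side far",ray("side",B(345,208),.182));p("near",ray("side",B(264,275),.182))
p("vial",ray("side",B(257,532),.056));p("vial top",ray("top",A(123,343),.056));p("tub",ray("side",B(548,85),.058))
p("pliers",ray("top",A(140,208),.01))
for n,uv in(("base bl",(249,315)),("br",(384,330)),("tr",(396,243))): p(n,ray("top",A(*uv),.014))
E
```

```text
hub side [ 0.439 -0.179  0.04 ]
ball side [ 0.49  -0.21   0.027]
handle side [ 0.384 -0.146  0.056]
ball top [ 0.491 -0.21   0.027]
hub top [ 0.455 -0.186  0.04 ]
spin top [0.536 0.144 0.206]
spin side [0.531 0.163 0.206]
nuts top L [0.555 0.211 0.182]
nuts top R [0.529 0.088 0.182]
nuts side far [0.526 0.092 0.182]
near [0.55  0.215 0.182]
vial [0.45  0.402 0.056]
vial top [0.452 0.399 0.056]
tub [ 0.464 -0.364  0.058]
pliers [0.66  0.391 0.01 ]
base bl [0.496 0.248 0.014]
br [0.463 0.077 0.014]
tr [0.584 0.055 0.014]
```

Call:
step_arm([
  {"tx": 4.9, "ty": -4.4, "tz": 0.3, "twist": 5.5},
  {"tx": 9.8, "ty": -8.8, "tz": 0.7, "twist": 11},
  {"tx": 14.7, "ty": -13.2, "tz": 1, "twist": 16.5},
  {"tx": 19.6, "ty": -17.6, "tz": 1.5, "twist": 22},
  {"tx": 24.5, "ty": -22, "tz": 2, "twist": 27.5},
  {"tx": 29.4, "ty": -26, "tz": 2.5, "twist": 33},
  {"tx": 34.3, "ty": -30, "tz": 3, "twist": 38.5},
  {"tx": 39, "ty": -34.8, "tz": 3, "twist": 44},
])

```text
invalid input at $.rows[0]: expected keys tx, ty, tz, twist, gripper
```

```bash
cat >> h.py <<'E'
from scipy.spatial.transform import Rotation as Rn
def go(s,xyz,ydeg):
    "tool-axes shift (cm) and twist (deg) to reach TCP xyz with tool y axis at world angle ydeg (mod 180)"
    R=Rn.from_rotvec(s["orientation"]).as_matrix(); d=R.T@(np.array(xyz)-s["position"])*100
    cur=np.degrees(np.arctan2(R[1,1],R[0,1])); tw=-((ydeg-cur+90)%180-90)
    return d.round(2),round(tw,1),round(cur,1)
def wray(s,c,uv,z):
    R=Rn.from_rotvec(s["orientation"]).as_matrix(); T=c["tool_from_camera"]
    d=R@T[:3,:3]@np.linalg.inv(c["K"])@[uv[0],uv[1],1]; o=R@T[:3,3]+s["position"]
    return o+d*(z-o[2])/d[2]
def st(s): print({k:np.round(s[k],3).tolist() for k in("time_s","q","position","orientation","contact_force","grip_width")})
E
python3 - <<'E'
from h import *; from rig import ctrl; import cv2
s=ctrl.sense(); st(s); print(go(s,(.445,-.183,.2),-121))
c=ctrl.camera("wrist"); cv2.imwrite("pics/w1.png",c["color"]); np.savez("w1.npz",K=c["K"],T=c["tool_from_camera"])
print(c["K"],c["tool_from_camera"].round(3))
for q in("crank","grip_mid"): print([(d["xy"],round(d["score"],2),wray(s,c,d["xy"],.04).round(3)) for d in ctrl.recognise(q,c)[:2]])
E
```

```text
{'time_s': 1.0, 'q': [-1.364, 0.423, 1.63, -0.0, 1.089, -0.019], 'position': [0.14, -0.609, 0.245], 'orientation': [3.122, 0.354, -0.0], 'contact_force': [-0.077, 0.646, 0.112], 'grip_width': 0.085}
(array([ 39.27, -34.7 ,   4.53]), np.float64(43.9), np.float64(-77.1))
[[332.95106594   0.         321.386768  ]
 [  0.         332.95106594 195.51817566]
 [  0.           0.           1.        ]] [[-0.    -0.946 -0.323  0.082]
 [ 1.     0.    -0.001 -0.001]
 [ 0.001 -0.323  0.946 -0.129]
 [ 0.     0.     0.     1.   ]]
[]
[]
```

Call:
step_arm([
  {"tx": 4.9, "ty": -4.4, "tz": 0.3, "twist": 5.5, "gripper": 0},
  {"tx": 9.8, "ty": -8.8, "tz": 0.7, "twist": 11, "gripper": 0},
  {"tx": 14.7, "ty": -13.2, "tz": 1, "twist": 16.5, "gripper": 0},
  {"tx": 19.6, "ty": -17.6, "tz": 1.5, "twist": 22, "gripper": 0},
  {"tx": 24.5, "ty": -22, "tz": 2, "twist": 27.5, "gripper": 0},
  {"tx": 29.4, "ty": -26, "tz": 2.5, "twist": 33, "gripper": 0},
  {"tx": 34.3, "ty": -30, "tz": 3, "twist": 38.5, "gripper": 0},
  {"tx": 39, "ty": -34.8, "tz": 3, "twist": 44, "gripper": 0},
])

```text
time_s: 1.95
position: [0.3726, -0.2824, 0.2212]
orientation: [3.025, -0.848, 0.001]
contact_force: [1.1, -0.5, -0.4]
grip_width: 0.0856
```

Run:
```python
from h import *; from rig import ctrl; import cv2
s=ctrl.sense(); st(s); print(go(s,(.445,-.183,.2),-121))
c=ctrl.camera("wrist"); cv2.imwrite("pics/w1.png",c["color"]); np.save("w1s.npy",np.r_[s["position"],s["orientation"]])
for q in("crank","grip_mid"): print([(d["xy"],round(d["score"],2),wray(s,c,d["xy"],.04).round(3)) for d in ctrl.recognise(q,c)[:2]])
```

```text
{'time_s': 1.95, 'q': [-0.674, 0.225, 1.989, 0.0, 0.926, 1.443], 'position': [0.373, -0.282, 0.221], 'orientation': [3.025, -0.848, 0.001], 'contact_force': [1.073, -0.534, -0.399], 'grip_width': 0.086}
(array([  1.02, -12.26,   2.12]), np.float64(-0.3), np.float64(-121.3))
[([194.1, 156.6], 0.73, array([ 0.448, -0.187,  0.04 ]))]
[([193.9, 162.9], 0.8, array([ 0.444, -0.183,  0.04 ]))]
```

View pics/w1.png

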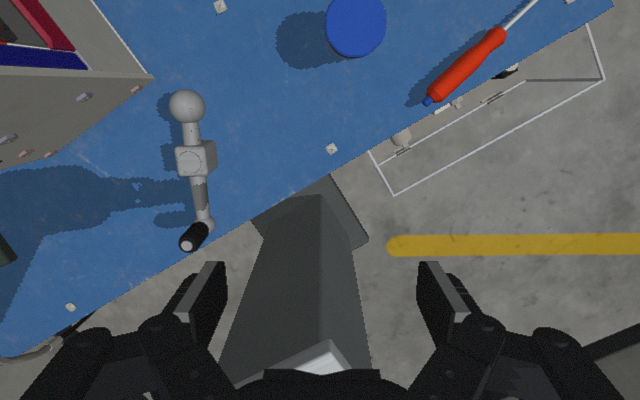

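Run:
```python
from h import *
v=np.load("w1s.npy"); s=dict(position=v[:3],orientation=v[3:]); w=np.load("w1.npz"); c=dict(K=w["K"],tool_from_camera=w["T"])
b=wray(s,c,(187,106),.027);h=wray(s,c,(190,160),.04);g=wray(s,c,(187,245),.075)
print(b,h,g); d=g-b; a=np.degrees(np.arctan2(d[1],d[0])); print(a,np.hypot(*d[:2])); u=d[:2]/np.hypot(*d[:2]); print(b[:2]+.05*u,g[:2]-.07*u)
hub=(b[:2]+.05*u+g[:2]-.07*u)/2; print(hub,go(s,(*hub,.1),a+90),go(s,(*hub,.022),a+90))
```

```text
[ 0.49112599 -0.20542447  0.027     ] [ 0.44872625 -0.18137048  0.04      ] [ 0.38684399 -0.14516375  0.075     ]
149.97796638055675 0.12044123177325851
[ 0.44783434 -0.18040782] [ 0.4474523  -0.18018706]
[ 0.44764332 -0.18029744] (array([  1.09, -12.63,  12.12]), np.float64(-1.3), np.float64(-121.3)) (array([  1.09, -12.63,  19.92]), np.float64(-1.3), np.float64(-121.3))
```

Call:
step_arm([
  {"tx": 0.4, "ty": -4.5, "tz": 1, "twist": -1.3, "gripper": 0},
  {"tx": 0.8, "ty": -9, "tz": 3, "twist": -1.3, "gripper": 0},
  {"tx": 1.1, "ty": -12.6, "tz": 6, "twist": -1.3, "gripper": 0},
  {"tx": 1.1, "ty": -12.6, "tz": 10, "twist": -1.3, "gripper": 0},
  {"tx": 1.1, "ty": -12.6, "tz": 14, "twist": -1.3, "gripper": 0},
  {"tx": 1.1, "ty": -12.6, "tz": 17.5, "twist": -1.3, "gripper": 0},
  {"tx": 1.1, "ty": -12.6, "tz": 19.5, "twist": -1.3, "gripper": 0},
  {"tx": 1.1, "ty": -12.6, "tz": 19.8, "twist": -1.3, "gripper": 0},
])

```text
time_s: 2.9
position: [0.4444, -0.1823, 0.0209]
orientation: [-3.036, 0.808, 0.007]
contact_force: [0.1, 0.1, -0.2]
grip_width: 0.0856
```

Call:
step_arm([
  {"tx": 0, "ty": 0, "tz": 0, "twist": 0, "gripper": 1},
  {"tx": 0, "ty": 0, "tz": 0, "twist": 0, "gripper": 1},
  {"tx": 0, "ty": 0, "tz": 0, "twist": 0, "gripper": 1},
  {"tx": 0, "ty": 0, "tz": 0, "twist": 0, "gripper": 1},
  {"tx": 0, "ty": 0, "tz": 0, "twist": 0, "gripper": 1},
  {"tx": 0, "ty": 0, "tz": 0, "twist": 0, "gripper": 1},
], newtons=90)

```text
time_s: 3.5
position: [0.4469, -0.1822, 0.0245]
orientation: [3.036, -0.806, 0.004]
contact_force: [-2.0, -0.5, 9.1]
grip_width: 0.0289
```

Call:
step_arm([
  {"tx": 0, "ty": 0, "tz": -1, "twist": 0, "gripper": 1},
  {"tx": 0, "ty": 0, "tz": -4, "twist": 0, "gripper": 1},
  {"tx": 0, "ty": 0, "tz": -8, "twist": 0, "gripper": 1},
  {"tx": -0.5, "ty": 0, "tz": -12, "twist": 0, "gripper": 1},
  {"tx": -1.5, "ty": -0.5, "tz": -16, "twist": 0, "gripper": 1},
  {"tx": -3, "ty": -1.5, "tz": -19.5, "twist": -5, "gripper": 1},
  {"tx": -5, "ty": -3.5, "tz": -22, "twist": -12, "gripper": 1},
  {"tx": -7.3, "ty": -5.5, "tz": -22.5, "twist": -20, "gripper": 1},
])

```text
time_s: 4.3
position: [0.4109, -0.0975, 0.2516]
orientation: [3.13, -0.261, 0.01]
contact_force: [0.3, 0.3, -4.6]
grip_width: 0.0285
```

Run:
```python
from h import *; from rig import ctrl
s=ctrl.sense(); st(s); print(go(s,(.495,.073,.25),-30))
```

```text
{'time_s': 4.3, 'q': [-0.261, 0.107, 2.053, 0.0, 0.976, 1.476], 'position': [0.411, -0.097, 0.252], 'orientation': [3.13, -0.261, 0.01], 'contact_force': [0.3, 0.323, -4.588], 'grip_width': 0.029}
(array([  5.47, -18.2 ,   0.18]), np.float64(-69.5), np.float64(-99.5))
```

Call:
step_arm([
  {"tx": 0.3, "ty": -2, "tz": 0, "twist": -8.5, "gripper": 1},
  {"tx": 0.9, "ty": -4.5, "tz": 0, "twist": -17, "gripper": 1},
  {"tx": 1.6, "ty": -7, "tz": 0, "twist": -25.5, "gripper": 1},
  {"tx": 2.4, "ty": -9.5, "tz": 0, "twist": -34, "gripper": 1},
  {"tx": 3.2, "ty": -12, "tz": 0, "twist": -42.5, "gripper": 1},
  {"tx": 4, "ty": -14.5, "tz": 0, "twist": -51, "gripper": 1},
  {"tx": 4.8, "ty": -17, "tz": 0, "twist": -59.5, "gripper": 1},
  {"tx": 5.5, "ty": -18.2, "tz": 0, "twist": -67, "gripper": 1},
])

```text
time_s: 5.1
position: [0.4948, 0.074, 0.2484]
orientation: [-2.752, -1.515, 0.0]
contact_force: [-0.1, 0.4, -4.8]
grip_width: 0.0286
```

Call:
step_arm([
  {"tx": 0, "ty": 0, "tz": 0, "twist": -2, "gripper": 1},
  {"tx": 0, "ty": 0, "tz": 0, "twist": -2, "gripper": 1},
])

```text
time_s: 5.3
position: [0.4943, 0.0727, 0.2481]
orientation: [-2.73, -1.554, 0.002]
contact_force: [0.3, -0.2, -4.4]
grip_width: 0.0286
```

Run:
```python
from h import *; from rig import ctrl; import cv2
s=ctrl.sense(); st(s)
c=ctrl.camera("wrist"); cv2.imwrite("pics/w2.png",c["color"]); np.save("w2s.npy",np.r_[s["position"],s["orientation"]])
for q in("spindle_end",): print([(d["xy"],round(d["score"],2),wray(s,c,d["xy"],.206).round(3)) for d in ctrl.recognise(q,c)[:2]])
```

```text
{'time_s': 5.3, 'q': [0.122, 0.236, 1.899, -0.0, 1.008, 0.658], 'position': [0.494, 0.073, 0.248], 'orientation': [-2.73, -1.554, 0.002], 'contact_force': [0.348, -0.184, -4.391], 'grip_width': 0.029}
[([326.8, 71.1], 0.8, array([0.54 , 0.148, 0.206]))]
```

View pics/w2.png

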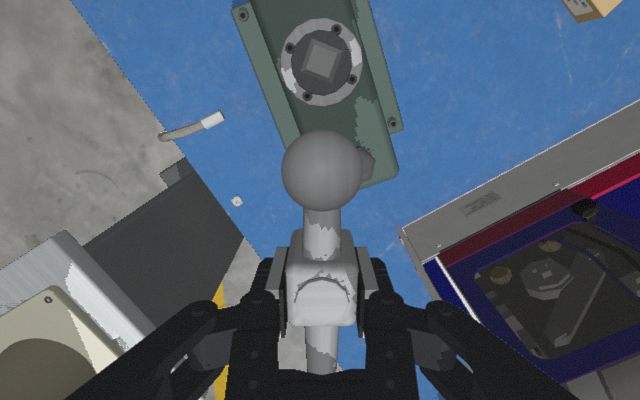

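Run:
```python
import cv2
a=cv2.imread("pics/w2.png")[10:115,265:385]
a=cv2.convertScaleAbs(a,alpha=1.6)
cv2.imwrite("pics/w2c.png",cv2.resize(a,None,fx=5,fy=5,interpolation=cv2.INTER_CUBIC))
```

```text
(no output)
```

View pics/w2c.png

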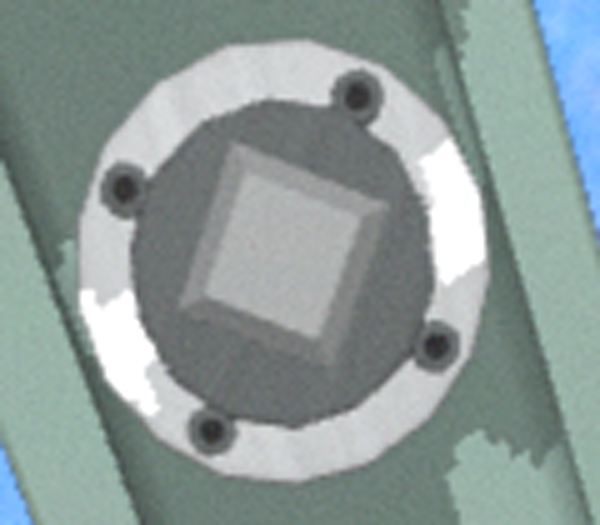

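Run:
```python
from h import *
v=np.load("w2s.npy"); s=dict(position=v[:3],orientation=v[3:]); w=np.load("w1.npz"); c=dict(K=w["K"],tool_from_camera=w["T"])
for P,z in(([(253,175),(362,210),(318,340),(207,300)],.206),([(233,142),(388,205),(328,368),(180,307)],.2035)):
    X=np.array([wray(s,c,(265+(a-2)/5,10+(b-2)/5),z) for a,b in P])[:,:2]
    e=np.roll(X,-1,0)-X; print(X.mean(0).round(4),np.hypot(*e.T).round(4),(np.degrees(np.arctan2(e[:,1],e[:,0]))%90).round(1))
    L=np.c_[X,np.full(4,z)]
b=wray(s,c,(321,171),s["position"][2]+.0035); R=Rn.from_rotvec(s["orientation"]).as_matrix(); print("ball tool",(R.T@(b-s["position"])).round(4))
cen=X.mean(0)
print(go(s,(*cen,.25),0))
```

```text
[0.5402 0.1522] [0.0107 0.0123 0.0113 0.0118] [42.9 39.9 40.6 37.1]
[0.54   0.1524] [0.0158 0.0158 0.0155 0.0156] [38.9 38.5 38.  39.4]
ball tool [ 0.0498 -0.0013 -0.0035]
(array([ 9.2 , -0.14, -0.19]), np.float64(-30.7), np.float64(-30.7))
```

Call:
step_arm([
  {"tx": 2.5, "ty": 0, "tz": 0, "twist": 6, "gripper": 1},
  {"tx": 5.5, "ty": 0, "tz": 0, "twist": 13, "gripper": 1},
  {"tx": 8, "ty": 0, "tz": 0, "twist": 19, "gripper": 1},
  {"tx": 9.2, "ty": 0, "tz": 0, "twist": 20.5, "gripper": 1},
  {"tx": 9.2, "ty": 0, "tz": 0.6, "twist": 20.5, "gripper": 1},
  {"tx": 9.2, "ty": 0, "tz": 1.2, "twist": 20.5, "gripper": 1},
  {"tx": 9.2, "ty": 0, "tz": 1.5, "twist": 20.5, "gripper": 1},
  {"tx": 9.2, "ty": 0, "tz": 1.5, "twist": 20.5, "gripper": 1},
])

```text
time_s: 6.2
position: [0.5411, 0.1504, 0.2322]
orientation: [-2.964, -1.041, 0.003]
contact_force: [0.7, 0.4, -4.3]
grip_width: 0.0287
```

Run:
```python
from h import *; from rig import ctrl
s=ctrl.sense(); st(s); print(go(s,(.54,.152,.2105),-51.2))
```

```text
{'time_s': 6.2, 'q': [0.25, 0.348, 1.781, -0.0, 1.015, 1.145], 'position': [0.541, 0.15, 0.232], 'orientation': [-2.964, -1.041, 0.003], 'contact_force': [0.651, 0.383, -4.313], 'grip_width': 0.029}
(array([ 0.02, -0.2 ,  2.17]), np.float64(-0.1), np.float64(-51.3))
```

Call:
step_arm([
  {"tx": 0, "ty": -0.05, "tz": 0.2, "twist": 0, "gripper": 1},
  {"tx": 0, "ty": -0.05, "tz": 0.4, "twist": 0, "gripper": 1},
  {"tx": 0, "ty": -0.05, "tz": 0.6, "twist": 0, "gripper": 1},
  {"tx": 0, "ty": -0.05, "tz": 0.6, "twist": 0, "gripper": 1},
])

```text
time_s: 6.6
position: [0.5416, 0.1516, 0.2268]
orientation: [-2.964, -1.042, 0.001]
contact_force: [-0.8, 0.1, -4.0]
grip_width: 0.0288
```

Call:
step_arm([
  {"tx": 0, "ty": 0, "tz": 0.3, "twist": 0, "gripper": 1},
  {"tx": 0, "ty": 0, "tz": 0.6, "twist": 0, "gripper": 1},
  {"tx": 0, "ty": 0, "tz": 0.8, "twist": 0, "gripper": 1},
  {"tx": 0, "ty": 0, "tz": 0.8, "twist": 0, "gripper": 1},
])

```text
time_s: 7.0
position: [0.5416, 0.1517, 0.2186]
orientation: [-2.964, -1.042, 0.001]
contact_force: [-1.1, 0.4, -4.2]
grip_width: 0.0288
```

Call:
step_arm([
  {"tx": 0, "ty": 0, "tz": 0.3, "twist": 0, "gripper": 1},
  {"tx": 0, "ty": 0, "tz": 0.6, "twist": 0, "gripper": 1},
  {"tx": 0, "ty": 0, "tz": 0.75, "twist": 0, "gripper": 1},
  {"tx": 0, "ty": 0, "tz": 0.75, "twist": 0, "gripper": 1},
])

```text
time_s: 7.4
position: [0.5416, 0.1516, 0.2112]
orientation: [-2.964, -1.042, 0.001]
contact_force: [0.3, 0.9, -4.2]
grip_width: 0.0287
```

Nearly down; lower in small steps to feel the shoulder, then release.

Call:
step_arm([
  {"tx": 0, "ty": 0, "tz": 0.1, "twist": 0, "gripper": 1},
  {"tx": 0, "ty": 0, "tz": 0.2, "twist": 0, "gripper": 1},
  {"tx": 0, "ty": 0, "tz": 0.2, "twist": 0, "gripper": 1},
])

```text
time_s: 7.7
position: [0.5419, 0.1518, 0.2105]
orientation: [2.964, 1.042, 0.001]
contact_force: [-2.9, -0.9, 4.2]
grip_width: 0.0287
```

Call:
step_arm([
  {"tx": 0, "ty": 0, "tz": -0.1, "twist": 0, "gripper": 0.3},
  {"tx": 0, "ty": 0, "tz": -0.1, "twist": 0, "gripper": 0},
  {"tx": 0, "ty": 0, "tz": -0.1, "twist": 0, "gripper": 0},
  {"tx": 0, "ty": 0, "tz": -0.1, "twist": 0, "gripper": 0},
  {"tx": 0, "ty": 0, "tz": -1.5, "twist": 0, "gripper": 0},
  {"tx": 0, "ty": 0, "tz": -3.3, "twist": 0, "gripper": 0},
  {"tx": 0, "ty": 0, "tz": -3.3, "twist": 0, "gripper": 0},
], newtons=60)

```text
time_s: 8.4
position: [0.5435, 0.1522, 0.2457]
orientation: [2.963, 1.042, 0.008]
contact_force: [0.3, -0.4, -0.3]
grip_width: 0.0851
```

Run:
```python
from h import *; from rig import ctrl; import cv2
s=ctrl.sense(); st(s)
c=ctrl.camera("wrist"); cv2.imwrite("pics/w3.png",c["color"])
d=ctrl.camera("side")["color"]; cv2.imwrite("pics/s3.png",cv2.resize(d[170:340,200:420],None,fx=3.4,fy=3.4,interpolation=cv2.INTER_CUBIC))
print(go(s,(.4871,.108,.242),-51.3))
```

```text
{'time_s': 8.4, 'q': [0.252, 0.332, 1.769, -0.0, 1.036, 1.147], 'position': [0.544, 0.152, 0.246], 'orientation': [2.963, 1.042, 0.008], 'contact_force': [0.291, -0.362, -0.264], 'grip_width': 0.085}
(array([-7.17, -0.09,  0.33]), np.float64(0.0), np.float64(-51.3))
```

View pics/w3.png

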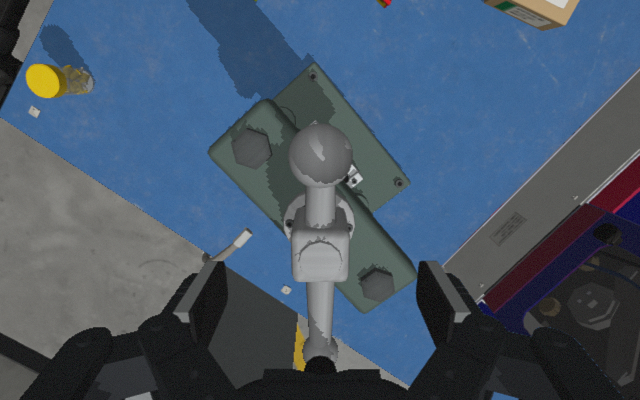

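Call:
step_arm([
  {"tx": -2.5, "ty": 0, "tz": 0.1, "twist": 0, "gripper": 0},
  {"tx": -5, "ty": 0, "tz": 0.2, "twist": 0, "gripper": 0},
  {"tx": -7, "ty": 0, "tz": 0.3, "twist": 0, "gripper": 0},
  {"tx": -7, "ty": 0, "tz": 0.3, "twist": 0, "gripper": 0.5},
  {"tx": -7, "ty": 0, "tz": 0.3, "twist": 0, "gripper": 1},
  {"tx": -7, "ty": 0, "tz": 0.3, "twist": 0, "gripper": 1},
  {"tx": -7, "ty": 0, "tz": 0.3, "twist": 0, "gripper": 1},
  {"tx": -7, "ty": 0, "tz": 0.3, "twist": 0, "gripper": 1},
], newtons=50)

```text
time_s: 9.3
position: [0.4877, 0.1083, 0.2396]
orientation: [-2.964, -1.042, -0.0]
contact_force: [-0.5, -0.2, 1.3]
grip_width: 0.0187
```

```bash
cat >> h.py <<'E'
C=np.array([.5417,.1517])
def hand(s):
    d=np.array(s["position"][:2])-C; r=np.hypot(*d); a=np.arctan2(d[1],d[0]); f=np.array(s["contact_force"])
    ccw=np.array([-np.sin(a),np.cos(a)]); print("r %.1f mm angle %.1f  F along ccw %.1f radial %.1f z %.1f t %.2f w %.4f"%(r*1e3,np.degrees(a),f[:2]@ccw,f[:2]@d/r,f[2],s["time_s"],s["grip_width"]))
    return np.degrees(a)
def arc(s,a0,da,n,r=.07):
    "rows from commanded angle a0, n steps of da deg"
    R=Rn.from_rotvec(s["orientation"]).as_matrix(); p=lambda a:r*np.array([np.cos(np.radians(a)),np.sin(np.radians(a)),0])
    for i in range(1,n+1):
        v=R.T@(p(a0+da*i)-p(a0))*100; print('{"tx": %.2f, "ty": %.2f, "tz": 0, "twist": 0, "gripper": 1}'%(v[0],v[1]),end=", ")
    print()
E
python3 - <<'E'
from h import *; from rig import ctrl
s=ctrl.sense(); st(s); hand(s); 
for i in range(3): print(i); arc(s,218.7-120*i,-15,8)
E
```

```text
{'time_s': 9.3, 'q': [0.195, 0.247, 1.908, 0.0, 0.987, 1.089], 'position': [0.488, 0.108, 0.24], 'orientation': [-2.964, -1.042, -0.0], 'contact_force': [-0.542, -0.163, 1.308], 'grip_width': 0.019}
r 69.3 mm angle -141.2  F along ccw -0.2 radial 0.5 z 1.3 t 9.30 w 0.0187
0
{"tx": 0.24, "ty": -1.81, "tz": 0, "twist": 0, "gripper": 1}, {"tx": 0.94, "ty": -3.50, "tz": 0, "twist": 0, "gripper": 1}, {"tx": 2.06, "ty": -4.95, "tz": 0, "twist": 0, "gripper": 1}, {"tx": 3.51, "ty": -6.06, "tz": 0, "twist": 0, "gripper": 1}, {"tx": 5.20, "ty": -6.76, "tz": 0, "twist": 0, "gripper": 1}, {"tx": 7.01, "ty": -6.99, "tz": 0, "twist": 0, "gripper": 1}, {"tx": 8.82, "ty": -6.75, "tz": 0, "twist": 0, "gripper": 1}, {"tx": 10.51, "ty": -6.05, "tz": 0, "twist": 0, "gripper": 1}, 
1
{"tx": 1.45, "ty": 1.11, "tz": 0, "twist": 0, "gripper": 1}, {"tx": 2.56, "ty": 2.56, "tz": 0, "twist": 0, "gripper": 1}, {"tx": 3.26, "ty": 4.25, "tz": 0, "twist": 0, "gripper": 1}, {"tx": 3.49, "ty": 6.07, "tz": 0, "twist": 0, "gripper": 1}, {"tx": 3.25, "ty": 7.88, "tz": 0, "twist": 0, "gripper": 1}, {"tx": 2.55, "ty": 9.56, "tz": 0, "twist": 0, "gripper": 1}, {"tx": 1.44, "ty": 11.01, "tz": 0, "twist": 0, "gripper": 1}, {"tx": -0.01, "ty": 12.12, "tz": 0, "twist": 0, "gripper": 1}, 
2
{"tx": -1.69, "ty": 0.70, "tz": 0, "twist": 0, "gripper": 1}, {"tx": -3.50, "ty": 0.93, "tz": 0, "twist": 0, "gripper": 1}, {"tx": -5.31, "ty": 0.69, "tz": 0, "twist": 0, "gripper": 1}, {"tx": -7.00, "ty": -0.01, "tz": 0, "twist": 0, "gripper": 1}, {"tx": -8.45, "ty": -1.12, "tz": 0, "twist": 0, "gripper": 1}, {"tx": -9.56, "ty": -2.57, "tz": 0, "twist": 0, "gripper": 1}, {"tx": -10.26, "ty": -4.26, "tz": 0, "twist": 0, "gripper": 1}, {"tx": -10.49, "ty": -6.07, "tz": 0, "twist": 0, "gripper": 1},
```

Call:
step_arm([
  {"tx": 0.24, "ty": -1.81, "tz": 0, "twist": 0, "gripper": 1},
  {"tx": 0.94, "ty": -3.5, "tz": 0, "twist": 0, "gripper": 1},
  {"tx": 2.05, "ty": -4.95, "tz": 0, "twist": 0, "gripper": 1},
  {"tx": 3.5, "ty": -6.06, "tz": 0, "twist": 0, "gripper": 1},
  {"tx": 5.2, "ty": -6.76, "tz": 0, "twist": 0, "gripper": 1},
  {"tx": 7, "ty": -7, "tz": 0, "twist": 0, "gripper": 1},
  {"tx": 8.81, "ty": -6.76, "tz": 0, "twist": 0, "gripper": 1},
  {"tx": 10.5, "ty": -6.06, "tz": 0, "twist": 0, "gripper": 1},
])

```text
time_s: 10.1
position: [0.5321, 0.2222, 0.2396]
orientation: [-2.963, -1.044, -0.0]
contact_force: [-0.3, -4.9, 0.7]
grip_width: 0.0189
```

Run:
```python
from h import *; from rig import ctrl; import cv2
s=ctrl.sense(); st(s); hand(s)
```

```text
{'time_s': 10.1, 'q': [0.375, 0.359, 1.744, 0.0, 1.038, 1.268], 'position': [0.532, 0.222, 0.24], 'orientation': [-2.963, -1.044, -0.0], 'contact_force': [-0.345, -4.857, 0.718], 'grip_width': 0.019}
r 71.2 mm angle 97.7  F along ccw 1.0 radial -4.8 z 0.7 t 10.10 w 0.0189
```

Winding works (1 N tangential as expected). Continue: two more thirds, completing turn 1.

Call:
step_arm([
  {"tx": 1.45, "ty": 1.11, "tz": 0, "twist": 0, "gripper": 1},
  {"tx": 2.56, "ty": 2.56, "tz": 0, "twist": 0, "gripper": 1},
  {"tx": 3.26, "ty": 4.25, "tz": 0, "twist": 0, "gripper": 1},
  {"tx": 3.5, "ty": 6.06, "tz": 0, "twist": 0, "gripper": 1},
  {"tx": 3.26, "ty": 7.87, "tz": 0, "twist": 0, "gripper": 1},
  {"tx": 2.56, "ty": 9.56, "tz": 0, "twist": 0, "gripper": 1},
  {"tx": 1.45, "ty": 11.01, "tz": 0, "twist": 0, "gripper": 1},
  {"tx": 0, "ty": 12.12, "tz": 0, "twist": 0, "gripper": 1},
])

```text
time_s: 10.9
position: [0.6063, 0.1247, 0.2393]
orientation: [-2.963, -1.04, 0.002]
contact_force: [-5.6, 3.9, 0.3]
grip_width: 0.0189
```

Call:
step_arm([
  {"tx": -1.69, "ty": 0.7, "tz": 0, "twist": 0, "gripper": 1},
  {"tx": -3.5, "ty": 0.94, "tz": 0, "twist": 0, "gripper": 1},
  {"tx": -5.31, "ty": 0.7, "tz": 0, "twist": 0, "gripper": 1},
  {"tx": -7, "ty": 0, "tz": 0, "twist": 0, "gripper": 1},
  {"tx": -8.45, "ty": -1.11, "tz": 0, "twist": 0, "gripper": 1},
  {"tx": -9.56, "ty": -2.56, "tz": 0, "twist": 0, "gripper": 1},
  {"tx": -10.26, "ty": -4.25, "tz": 0, "twist": 0, "gripper": 1},
  {"tx": -10.5, "ty": -6.06, "tz": 0, "twist": 0, "gripper": 1},
])

```text
time_s: 11.7
position: [0.4873, 0.1078, 0.2399]
orientation: [2.964, 1.041, 0.008]
contact_force: [10.0, 6.8, -7.2]
grip_width: 0.0188
```

Run:
```python
from h import *; from rig import ctrl; import cv2
s=ctrl.sense(); st(s); hand(s)
d=ctrl.camera("side")["color"]; cv2.imwrite("pics/s4.png",cv2.resize(d[200:310,220:350],None,fx=5,fy=5,interpolation=cv2.INTER_CUBIC))
```

```text
{'time_s': 11.7, 'q': [0.194, 0.243, 1.911, 0.0, 0.982, 1.089], 'position': [0.487, 0.108, 0.24], 'orientation': [2.964, 1.041, 0.008], 'contact_force': [10.025, 6.782, -7.164], 'grip_width': 0.019}
r 69.9 mm angle -141.1  F along ccw 1.0 radial -12.1 z -7.2 t 11.70 w 0.0188
```

View pics/s4.png

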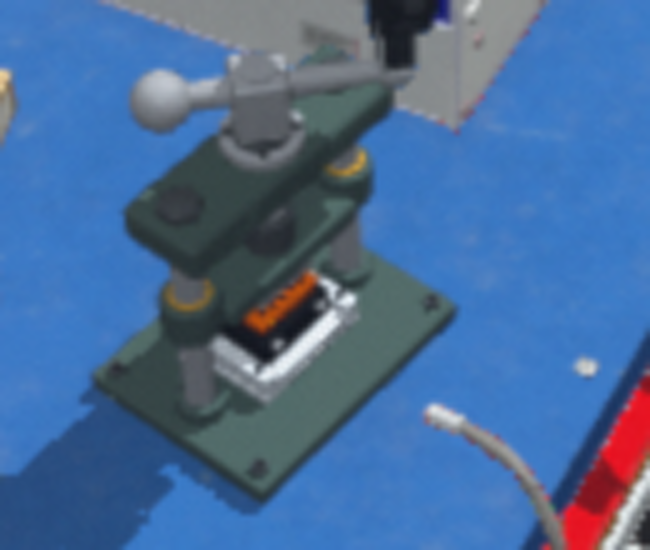

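Call:
step_arm([
  {"tx": 0.31, "ty": -1.79, "tz": 0, "twist": 0, "gripper": 1},
  {"tx": 1.0, "ty": -3.47, "tz": 0, "twist": 0, "gripper": 1},
  {"tx": 2.1, "ty": -4.9, "tz": 0, "twist": 0, "gripper": 1},
  {"tx": 3.54, "ty": -6.0, "tz": 0, "twist": 0, "gripper": 1},
  {"tx": 5.21, "ty": -6.69, "tz": 0, "twist": 0, "gripper": 1},
  {"tx": 7, "ty": -6.93, "tz": 0, "twist": 0, "gripper": 1},
  {"tx": 8.79, "ty": -6.69, "tz": 0, "twist": 0, "gripper": 1},
  {"tx": 10.47, "ty": -6.0, "tz": 0, "twist": 0, "gripper": 1},
])

```text
time_s: 12.55
position: [0.5313, 0.2216, 0.2401]
orientation: [-2.961, -1.042, -0.003]
contact_force: [-0.6, 1.3, -1.1]
grip_width: 0.019
```

Run:
```python
from h import *; from rig import ctrl; import cv2
s=ctrl.sense(); st(s); hand(s)
arc(s,98.7,-15,4,.0693)
arc(s,38.7,-15,4,.0693)
arc(s,-21.3,-10,6,.0693)
arc(s,-81.3,-10,6,.0693)
```

```text
{'time_s': 12.55, 'q': [0.373, 0.357, 1.747, 0.002, 1.036, 1.266], 'position': [0.531, 0.222, 0.24], 'orientation': [-2.961, -1.042, -0.003], 'contact_force': [-0.602, 1.319, -1.147], 'grip_width': 0.019}
r 70.7 mm angle 98.5  F along ccw 0.4 radial 1.4 z -1.1 t 12.55 w 0.0190
{"tx": 1.43, "ty": 1.10, "tz": 0, "twist": 0, "gripper": 1}, {"tx": 2.53, "ty": 2.54, "tz": 0, "twist": 0, "gripper": 1}, {"tx": 3.22, "ty": 4.21, "tz": 0, "twist": 0, "gripper": 1}, {"tx": 3.46, "ty": 6.01, "tz": 0, "twist": 0, "gripper": 1}, 
{"tx": -0.24, "ty": 1.79, "tz": 0, "twist": 0, "gripper": 1}, {"tx": -0.93, "ty": 3.46, "tz": 0, "twist": 0, "gripper": 1}, {"tx": -2.04, "ty": 4.90, "tz": 0, "twist": 0, "gripper": 1}, {"tx": -3.47, "ty": 6.00, "tz": 0, "twist": 0, "gripper": 1}, 
{"tx": -1.10, "ty": 0.51, "tz": 0, "twist": 0, "gripper": 1}, {"tx": -2.26, "ty": 0.82, "tz": 0, "twist": 0, "gripper": 1}, {"tx": -3.47, "ty": 0.92, "tz": 0, "twist": 0, "gripper": 1}, {"tx": -4.67, "ty": 0.82, "tz": 0, "twist": 0, "gripper": 1}, {"tx": -5.84, "ty": 0.50, "tz": 0, "twist": 0, "gripper": 1}, {"tx": -6.93, "ty": -0.01, "tz": 0, "twist": 0, "gripper": 1}, 
{"tx": -0.99, "ty": -0.69, "tz": 0, "twist": 0, "gripper": 1}, {"tx": -1.84, "ty": -1.55, "tz": 0, "twist": 0, "gripper": 1}, {"tx": -2.53, "ty": -2.54, "tz": 0, "twist": 0, "gripper": 1}, {"tx": -3.04, "ty": -3.64, "tz": 0, "twist": 0, "gripper": 1}, {"tx": -3.35, "ty": -4.80, "tz": 0, "twist": 0, "gripper": 1}, {"tx": -3.46, "ty": -6.01, "tz": 0, "twist": 0, "gripper": 1},
```

Call:
step_arm([
  {"tx": 1.43, "ty": 1.1, "tz": 0, "twist": 0, "gripper": 1},
  {"tx": 2.53, "ty": 2.54, "tz": 0, "twist": 0, "gripper": 1},
  {"tx": 3.22, "ty": 4.21, "tz": 0, "twist": 0, "gripper": 1},
  {"tx": 3.46, "ty": 6.0, "tz": 0, "twist": 0, "gripper": 1},
  {"tx": 3.46, "ty": 6.0, "tz": 0, "twist": 0, "gripper": 1},
])

```text
time_s: 13.05
position: [0.598, 0.193, 0.24]
orientation: [2.964, 1.039, 0.004]
contact_force: [3.6, 2.1, 2.3]
grip_width: 0.0189
```

Run:
```python
from h import *; from rig import ctrl
s=ctrl.sense(); hand(s)
```

```text
r 69.8 mm angle 36.2  F along ccw -0.4 radial 4.1 z 2.3 t 13.05 w 0.0189
```

Call:
step_arm([
  {"tx": -0.24, "ty": 1.79, "tz": 0, "twist": 0, "gripper": 1},
  {"tx": -0.93, "ty": 3.46, "tz": 0, "twist": 0, "gripper": 1},
  {"tx": -2.04, "ty": 4.9, "tz": 0, "twist": 0, "gripper": 1},
  {"tx": -3.47, "ty": 6.0, "tz": 0, "twist": 0, "gripper": 1},
  {"tx": -3.47, "ty": 6.0, "tz": 0, "twist": 0, "gripper": 1},
])

```text
time_s: 13.55
position: [0.6054, 0.124, 0.2397]
orientation: [2.965, 1.038, -0.001]
contact_force: [1.4, 1.0, 0.6]
grip_width: 0.0186
```

Run:
```python
from h import *; from rig import ctrl
s=ctrl.sense(); hand(s)
```

```text
r 69.5 mm angle -23.5  F along ccw 1.5 radial 0.9 z 0.6 t 13.55 w 0.0186
```

Call:
step_arm([
  {"tx": -1.1, "ty": 0.51, "tz": 0, "twist": 0, "gripper": 1},
  {"tx": -2.26, "ty": 0.82, "tz": 0, "twist": 0, "gripper": 1},
  {"tx": -3.47, "ty": 0.92, "tz": 0, "twist": 0, "gripper": 1},
  {"tx": -3.47, "ty": 0.92, "tz": 0, "twist": 0, "gripper": 1},
])

```text
time_s: 13.95
position: [0.5843, 0.0972, 0.2398]
orientation: [2.964, 1.041, 0.0]
contact_force: [2.3, 0.5, -0.3]
grip_width: 0.0186
```

Run:
```python
from h import *; from rig import ctrl
s=ctrl.sense(); hand(s)
for k in range(6): arc(s,-51.3-15*k,-5,3,.0693)
```

```text
r 69.1 mm angle -52.0  F along ccw 2.1 radial 1.1 z -0.3 t 13.95 w 0.0186
{"tx": -0.60, "ty": -0.03, "tz": 0, "twist": 0, "gripper": 1}, {"tx": -1.20, "ty": -0.11, "tz": 0, "twist": 0, "gripper": 1}, {"tx": -1.79, "ty": -0.24, "tz": 0, "twist": 0, "gripper": 1}, 
{"tx": -0.58, "ty": -0.18, "tz": 0, "twist": 0, "gripper": 1}, {"tx": -1.14, "ty": -0.41, "tz": 0, "twist": 0, "gripper": 1}, {"tx": -1.67, "ty": -0.69, "tz": 0, "twist": 0, "gripper": 1}, 
{"tx": -0.51, "ty": -0.32, "tz": 0, "twist": 0, "gripper": 1}, {"tx": -0.99, "ty": -0.69, "tz": 0, "twist": 0, "gripper": 1}, {"tx": -1.44, "ty": -1.10, "tz": 0, "twist": 0, "gripper": 1}, 
{"tx": -0.41, "ty": -0.45, "tz": 0, "twist": 0, "gripper": 1}, {"tx": -0.78, "ty": -0.93, "tz": 0, "twist": 0, "gripper": 1}, {"tx": -1.10, "ty": -1.44, "tz": 0, "twist": 0, "gripper": 1}, 
{"tx": -0.28, "ty": -0.54, "tz": 0, "twist": 0, "gripper": 1}, {"tx": -0.51, "ty": -1.09, "tz": 0, "twist": 0, "gripper": 1}, {"tx": -0.69, "ty": -1.67, "tz": 0, "twist": 0, "gripper": 1}, 
{"tx": -0.13, "ty": -0.59, "tz": 0, "twist": 0, "gripper": 1}, {"tx": -0.21, "ty": -1.19, "tz": 0, "twist": 0, "gripper": 1}, {"tx": -0.24, "ty": -1.79, "tz": 0, "twist": 0, "gripper": 1},
```

Call:
step_arm([
  {"tx": -0.6, "ty": -0.03, "tz": 0, "twist": 0, "gripper": 1},
  {"tx": -1.2, "ty": -0.11, "tz": 0, "twist": 0, "gripper": 1},
  {"tx": -1.79, "ty": -0.24, "tz": 0, "twist": 0, "gripper": 1},
  {"tx": -1.79, "ty": -0.24, "tz": 0, "twist": 0, "gripper": 1},
])

```text
time_s: 14.35
position: [0.5697, 0.0885, 0.2398]
orientation: [2.963, 1.042, 0.001]
contact_force: [3.1, 1.4, -0.5]
grip_width: 0.0185
```

Call:
step_arm([
  {"tx": -0.58, "ty": -0.18, "tz": 0, "twist": 0, "gripper": 1},
  {"tx": -1.14, "ty": -0.41, "tz": 0, "twist": 0, "gripper": 1},
  {"tx": -1.67, "ty": -0.69, "tz": 0, "twist": 0, "gripper": 1},
  {"tx": -1.67, "ty": -0.69, "tz": 0, "twist": 0, "gripper": 1},
])

```text
time_s: 14.75
position: [0.5523, 0.0834, 0.2397]
orientation: [2.963, 1.042, 0.001]
contact_force: [3.0, -0.0, 0.6]
grip_width: 0.0189
```

Run:
```python
from h import *; from rig import ctrl; import cv2
s=ctrl.sense(); hand(s)
d=ctrl.camera("side")["color"]; cv2.imwrite("pics/s5.png",cv2.resize(d[220:290,235:315],None,fx=7,fy=7,interpolation=cv2.INTER_CUBIC))
```

```text
r 69.1 mm angle -81.2  F along ccw 2.9 radial 0.5 z 0.6 t 14.75 w 0.0189
```

View pics/s5.png

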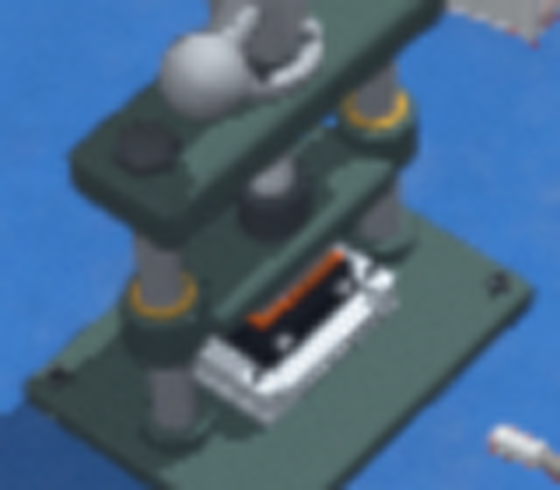

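Call:
step_arm([
  {"tx": -0.51, "ty": -0.32, "tz": 0, "twist": 0, "gripper": 1},
  {"tx": -0.99, "ty": -0.69, "tz": 0, "twist": 0, "gripper": 1},
  {"tx": -0.99, "ty": -0.69, "tz": 0, "twist": 0, "gripper": 1},
  {"tx": -0.99, "ty": -0.69, "tz": 0, "twist": 0, "gripper": 1},
])

```text
time_s: 15.2
position: [0.5404, 0.0826, 0.2396]
orientation: [-2.964, -1.042, 0.0]
contact_force: [1.9, 0.1, 1.1]
grip_width: 0.0188
```

Run:
```python
from h import *; from rig import ctrl; import cv2
s=ctrl.sense(); hand(s)
for k in range(26): 
    print(-91.3-4*k,end=" "); arc(s,-91.3-4*k,-4,1,.0693)
```

```text
r 69.1 mm angle -91.1  F along ccw 1.9 radial -0.1 z 1.1 t 15.20 w 0.0188
-91.3 {"tx": -0.36, "ty": -0.32, "tz": 0, "twist": 0, "gripper": 1}, 
-95.3 {"tx": -0.34, "ty": -0.35, "tz": 0, "twist": 0, "gripper": 1}, 
-99.3 {"tx": -0.31, "ty": -0.37, "tz": 0, "twist": 0, "gripper": 1}, 
-103.3 {"tx": -0.28, "ty": -0.39, "tz": 0, "twist": 0, "gripper": 1}, 
-107.3 {"tx": -0.26, "ty": -0.41, "tz": 0, "twist": 0, "gripper": 1}, 
-111.3 {"tx": -0.23, "ty": -0.43, "tz": 0, "twist": 0, "gripper": 1}, 
-115.3 {"tx": -0.20, "ty": -0.44, "tz": 0, "twist": 0, "gripper": 1}, 
-119.3 {"tx": -0.17, "ty": -0.45, "tz": 0, "twist": 0, "gripper": 1}, 
-123.3 {"tx": -0.13, "ty": -0.47, "tz": 0, "twist": 0, "gripper": 1}, 
-127.3 {"tx": -0.10, "ty": -0.47, "tz": 0, "twist": 0, "gripper": 1}, 
-131.3 {"tx": -0.07, "ty": -0.48, "tz": 0, "twist": 0, "gripper": 1}, 
-135.3 {"tx": -0.03, "ty": -0.48, "tz": 0, "twist": 0, "gripper": 1}, 
-139.3 {"tx": 0.00, "ty": -0.48, "tz": 0, "twist": 0, "gripper": 1}, 
-143.3 {"tx": 0.03, "ty": -0.48, "tz": 0, "twist": 0, "gripper": 1}, 
-147.3 {"tx": 0.07, "ty": -0.48, "tz": 0, "twist": 0, "gripper": 1}, 
-151.3 {"tx": 0.10, "ty": -0.47, "tz": 0, "twist": 0, "gripper": 1}, 
-155.3 {"tx": 0.13, "ty": -0.46, "tz": 0, "twist": 0, "gripper": 1}, 
-159.3 {"tx": 0.17, "ty": -0.45, "tz": 0, "twist": 0, "gripper": 1}, 
-163.3 {"tx": 0.20, "ty": -0.44, "tz": 0, "twist": 0, "gripper": 1}, 
-167.3 {"tx": 0.23, "ty": -0.43, "tz": 0, "twist": 0, "gripper": 1}, 
-171.3 {"tx": 0.26, "ty": -0.41, "tz": 0, "twist": 0, "gripper": 1}, 
-175.3 {"tx": 0.28, "ty": -0.39, "tz": 0, "twist": 0, "gripper": 1}, 
-179.3 {"tx": 0.31, "ty": -0.37, "tz": 0, "twist": 0, "gripper": 1}, 
-183.3 {"tx": 0.34, "ty": -0.35, "tz": 0, "twist": 0, "gripper": 1}, 
-187.3 {"tx": 0.36, "ty": -0.32, "tz": 0, "twist": 0, "gripper": 1}, 
-191.3 {"tx": 0.38, "ty": -0.30, "tz": 0, "twist": 0, "gripper": 1},
```

Call:
step_arm([
  {"tx": -0.36, "ty": -0.32, "tz": 0, "twist": 0, "gripper": 1},
  {"tx": -0.7, "ty": -0.67, "tz": 0, "twist": 0, "gripper": 1},
])

```text
time_s: 15.4
position: [0.5313, 0.0833, 0.2397]
orientation: [2.963, 1.042, 0.002]
contact_force: [5.4, 1.2, -0.7]
grip_width: 0.0187
```

Call:
step_arm([
  {"tx": -0.31, "ty": -0.37, "tz": 0, "twist": 0, "gripper": 1},
])

```text
time_s: 15.5
position: [0.5265, 0.0842, 0.2397]
orientation: [2.963, 1.042, 0.002]
contact_force: [5.0, -1.5, -0.1]
grip_width: 0.0187
```

Call:
step_arm([
  {"tx": -0.28, "ty": -0.39, "tz": 0, "twist": 0, "gripper": 1},
])

```text
time_s: 15.6
position: [0.5218, 0.0854, 0.2397]
orientation: [2.963, 1.042, 0.002]
contact_force: [5.0, -1.3, -0.4]
grip_width: 0.0188
```

Call:
step_arm([
  {"tx": -0.26, "ty": -0.41, "tz": 0, "twist": 0, "gripper": 1},
])

```text
time_s: 15.7
position: [0.5172, 0.087, 0.2397]
orientation: [2.963, 1.042, 0.002]
contact_force: [4.8, -1.2, -1.3]
grip_width: 0.0186
```

Call:
step_arm([
  {"tx": -0.23, "ty": -0.43, "tz": 0, "twist": 0, "gripper": 1},
])

```text
time_s: 15.8
position: [0.5127, 0.0888, 0.2397]
orientation: [2.963, 1.042, 0.002]
contact_force: [5.5, -1.4, -0.6]
grip_width: 0.0186
```

Run:
```python
from h import *; from rig import ctrl; import cv2
s=ctrl.sense(); hand(s)
d=ctrl.camera("side")["color"]; im=cv2.resize(d[220:290,235:315],None,fx=7,fy=7,interpolation=cv2.INTER_CUBIC); cv2.imwrite("pics/s6.png",im)
for n in("s5","s6"):
    im=cv2.imread(f"pics/{n}.png").astype(int); m=(im[...,2]>150)&(im[...,1]<120)&(im[...,0]<80)&(im[...,2]-im[...,1]>70); m[:200]=0
    print(n,m.sum(),np.argwhere(m).mean(0))
```

```text
r 69.2 mm angle -114.8  F along ccw 5.6 radial -1.0 z -0.6 t 15.80 w 0.0186
s5 121 [298.47933884 286.80991736]
s6 15 [304.6        282.93333333]
```

Call:
step_arm([
  {"tx": -0.2, "ty": -0.44, "tz": 0, "twist": 0, "gripper": 1},
])

```text
time_s: 15.95
position: [0.5086, 0.0909, 0.2398]
orientation: [2.963, 1.042, 0.002]
contact_force: [5.2, -1.6, -0.6]
grip_width: 0.0184
```

Call:
step_arm([
  {"tx": -0.17, "ty": -0.45, "tz": 0, "twist": 0, "gripper": 1},
])

```text
time_s: 16.05
position: [0.5042, 0.0934, 0.2397]
orientation: [2.963, 1.042, 0.001]
contact_force: [4.8, -1.4, 0.5]
grip_width: 0.0185
```

Run:
```python
from h import *; from rig import ctrl; import cv2
s=ctrl.sense(); hand(s)
```

```text
r 69.3 mm angle -122.7  F along ccw 4.8 radial -1.4 z 0.5 t 16.05 w 0.0185
```

View pics/s6.png

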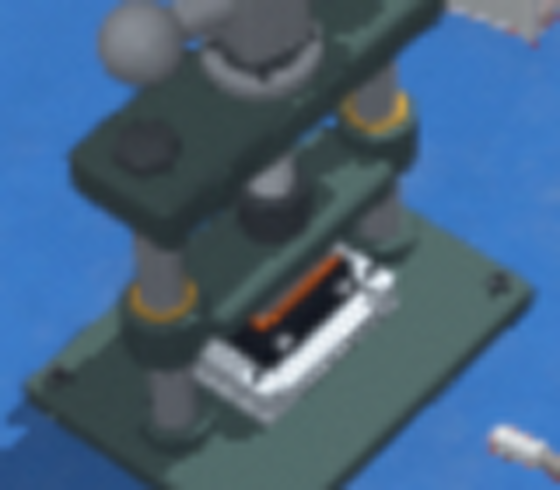

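Call:
step_arm([
  {"tx": -0.1, "ty": -0.35, "tz": 0, "twist": 0, "gripper": 1},
])

```text
time_s: 16.15
position: [0.501, 0.0955, 0.2397]
orientation: [2.963, 1.042, 0.001]
contact_force: [4.4, -2.1, 0.2]
grip_width: 0.0189
```

Call:
step_arm([
  {"tx": -0.08, "ty": -0.35, "tz": 0, "twist": 0, "gripper": 1},
])

```text
time_s: 16.25
position: [0.4982, 0.0977, 0.2397]
orientation: [2.963, 1.042, 0.0]
contact_force: [4.3, -3.4, 0.6]
grip_width: 0.0184
```

Call:
step_arm([
  {"tx": -0.06, "ty": -0.36, "tz": 0, "twist": 0, "gripper": 1},
])

```text
time_s: 16.35
position: [0.4954, 0.1, 0.2397]
orientation: [2.963, 1.042, -0.0]
contact_force: [4.1, -3.3, 1.1]
grip_width: 0.0186
```

Call:
step_arm([
  {"tx": -0.05, "ty": -0.36, "tz": 0, "twist": 0, "gripper": 1},
])

```text
time_s: 16.45
position: [0.4927, 0.1024, 0.2396]
orientation: [2.963, 1.042, -0.0]
contact_force: [3.8, -2.5, 2.2]
grip_width: 0.0185
```

Call:
step_arm([
  {"tx": -0.02, "ty": -0.36, "tz": 0, "twist": 0, "gripper": 1},
])

```text
time_s: 16.55
position: [0.4902, 0.1051, 0.2396]
orientation: [2.962, 1.042, -0.001]
contact_force: [2.7, -4.6, 1.4]
grip_width: 0.0188
```

Call:
step_arm([
  {"tx": 0, "ty": -0.36, "tz": 0, "twist": 0, "gripper": 1},
])

```text
time_s: 16.65
position: [0.4878, 0.1078, 0.2396]
orientation: [2.962, 1.042, -0.001]
contact_force: [3.1, -4.7, 2.2]
grip_width: 0.0187
```

Call:
step_arm([
  {"tx": 0.01, "ty": -0.36, "tz": 0, "twist": 0, "gripper": 1},
])

```text
time_s: 16.75
position: [0.4855, 0.1106, 0.2396]
orientation: [2.962, 1.042, -0.002]
contact_force: [2.9, -4.2, 2.1]
grip_width: 0.0188
```

Run:
```python
from h import *; from rig import ctrl; import cv2
s=ctrl.sense(); hand(s)
d=ctrl.camera("side")["color"]; im=cv2.resize(d[235:280,255:300],None,fx=12,fy=12,interpolation=cv2.INTER_CUBIC); cv2.imwrite("pics/s7.png",im)
```

```text
r 69.6 mm angle -143.8  F along ccw 5.1 radial 0.1 z 2.1 t 16.75 w 0.0188
```

View pics/s7.png

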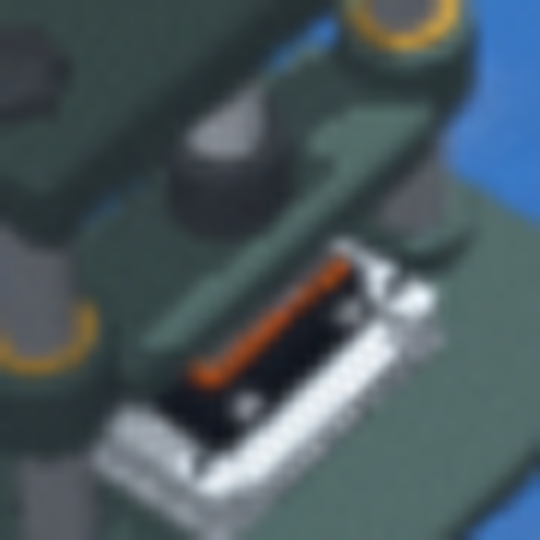

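Call:
step_arm([
  {"tx": 0.03, "ty": -0.36, "tz": 0, "twist": 0, "gripper": 1},
])

```text
time_s: 16.9
position: [0.4835, 0.1136, 0.2396]
orientation: [2.962, 1.042, -0.002]
contact_force: [1.5, -5.5, 3.1]
grip_width: 0.0187
```

Call:
step_arm([
  {"tx": 0.05, "ty": -0.36, "tz": 0, "twist": 0, "gripper": 1},
])

```text
time_s: 17.0
position: [0.4815, 0.1167, 0.2396]
orientation: [2.963, 1.042, -0.002]
contact_force: [1.0, -5.9, 2.8]
grip_width: 0.0186
```

Call:
step_arm([
  {"tx": 0.08, "ty": -0.35, "tz": 0, "twist": 0, "gripper": 1},
])

```text
time_s: 17.1
position: [0.4797, 0.1199, 0.2395]
orientation: [2.963, 1.042, -0.003]
contact_force: [0.1, -5.0, 3.4]
grip_width: 0.0186
```

Call:
step_arm([
  {"tx": 0.1, "ty": -0.35, "tz": 0, "twist": 0, "gripper": 1},
])

```text
time_s: 17.2
position: [0.4781, 0.1231, 0.2396]
orientation: [2.963, 1.042, -0.004]
contact_force: [-0.8, -5.7, 4.7]
grip_width: 0.0188
```

Call:
step_arm([
  {"tx": 0.12, "ty": -0.34, "tz": 0, "twist": 0, "gripper": 1},
])

```text
time_s: 17.3
position: [0.4766, 0.1265, 0.2395]
orientation: [2.963, 1.042, -0.005]
contact_force: [-1.3, -6.6, 6.5]
grip_width: 0.0189
```

Call:
step_arm([
  {"tx": 0.16, "ty": -0.34, "tz": -0.03, "twist": 0, "gripper": 1},
])

```text
time_s: 17.4
position: [0.4755, 0.1301, 0.2397]
orientation: [2.963, 1.042, -0.006]
contact_force: [-1.8, -6.7, 4.6]
grip_width: 0.0185
```

Call:
step_arm([
  {"tx": 0.1, "ty": -0.22, "tz": 0, "twist": 0, "gripper": 1},
])

```text
time_s: 17.5
position: [0.4746, 0.1324, 0.2396]
orientation: [2.962, 1.042, -0.007]
contact_force: [-2.3, -7.2, 5.9]
grip_width: 0.0186
```

Call:
step_arm([
  {"tx": 0.1, "ty": -0.22, "tz": 0, "twist": 0, "gripper": 1},
])

```text
time_s: 17.6
position: [0.474, 0.1346, 0.2396]
orientation: [2.962, 1.042, -0.007]
contact_force: [-2.2, -7.2, 5.9]
grip_width: 0.0187
```

Run:
```python
from h import *; from rig import ctrl; import cv2
s=ctrl.sense(); hand(s); print(s["torque"])
```

```text
r 69.8 mm angle -165.8  F along ccw 6.5 radial 3.9 z 5.9 t 17.60 w 0.0187
[-1.30425768  0.25975005  0.01577373]
```

Call:
step_arm([
  {"tx": 0.1, "ty": -0.22, "tz": 0, "twist": 0, "gripper": 1},
])

```text
time_s: 17.7
position: [0.4735, 0.1368, 0.2396]
orientation: [2.962, 1.042, -0.007]
contact_force: [-2.2, -8.3, 5.7]
grip_width: 0.0183
```

Call:
step_arm([
  {"tx": 0.07, "ty": -0.15, "tz": 0, "twist": 0, "gripper": 1},
])

```text
time_s: 17.8
position: [0.4731, 0.1384, 0.2396]
orientation: [2.962, 1.042, -0.007]
contact_force: [-1.7, -8.3, 6.2]
grip_width: 0.0187
```

Run:
```python
from h import *; from rig import ctrl; import cv2
s=ctrl.sense(); hand(s); st(s)
for k in range(3): arc(s,-169.3+120*k,15,8,.0695)
```

```text
r 69.9 mm angle -169.1  F along ccw 7.8 radial 3.3 z 6.2 t 17.80 w 0.0187
{'time_s': 17.8, 'q': [0.262, 0.239, 1.919, -0.002, 0.989, 1.157], 'position': [0.473, 0.138, 0.24], 'orientation': [2.962, 1.042, -0.007], 'contact_force': [-1.734, -8.286, 6.22], 'grip_width': 0.019}
{"tx": -0.64, "ty": 1.70, "tz": 0, "twist": 0, "gripper": 1}, {"tx": -0.81, "ty": 3.50, "tz": 0, "twist": 0, "gripper": 1}, {"tx": -0.52, "ty": 5.29, "tz": 0, "twist": 0, "gripper": 1}, {"tx": 0.23, "ty": 6.95, "tz": 0, "twist": 0, "gripper": 1}, {"tx": 1.39, "ty": 8.35, "tz": 0, "twist": 0, "gripper": 1}, {"tx": 2.86, "ty": 9.40, "tz": 0, "twist": 0, "gripper": 1}, {"tx": 4.56, "ty": 10.04, "tz": 0, "twist": 0, "gripper": 1}, {"tx": 6.37, "ty": 10.22, "tz": 0, "twist": 0, "gripper": 1}, 
{"tx": 1.79, "ty": -0.30, "tz": 0, "twist": 0, "gripper": 1}, {"tx": 3.44, "ty": -1.05, "tz": 0, "twist": 0, "gripper": 1}, {"tx": 4.84, "ty": -2.20, "tz": 0, "twist": 0, "gripper": 1}, {"tx": 5.90, "ty": -3.68, "tz": 0, "twist": 0, "gripper": 1}, {"tx": 6.54, "ty": -5.37, "tz": 0, "twist": 0, "gripper": 1}, {"tx": 6.71, "ty": -7.18, "tz": 0, "twist": 0, "gripper": 1}, {"tx": 6.41, "ty": -8.97, "tz": 0, "twist": 0, "gripper": 1}, {"tx": 5.66, "ty": -10.62, "tz": 0, "twist": 0, "gripper": 1}, 
{"tx": -1.15, "ty": -1.40, "tz": 0, "twist": 0, "gripper": 1}, {"tx": -2.63, "ty": -2.46, "tz": 0, "twist": 0, "gripper": 1}, {"tx": -4.33, "ty": -3.09, "tz": 0, "twist": 0, "gripper": 1}, {"tx": -6.13, "ty": -3.27, "tz": 0, "twist": 0, "gripper": 1}, {"tx": -7.92, "ty": -2.97, "tz": 0, "twist": 0, "gripper": 1}, {"tx": -9.57, "ty": -2.22, "tz": 0, "twist": 0, "gripper": 1}, {"tx": -10.98, "ty": -1.07, "tz": 0, "twist": 0, "gripper": 1}, {"tx": -12.03, "ty": 0.41, "tz": 0, "twist": 0, "gripper": 1},
```

Call:
step_arm([
  {"tx": 0.08, "ty": -0.15, "tz": 0, "twist": 0, "gripper": 1},
])

```text
time_s: 17.9
position: [0.4728, 0.14, 0.2396]
orientation: [2.962, 1.042, -0.007]
contact_force: [-1.5, -8.3, 5.4]
grip_width: 0.0184
```

Call:
step_arm([
  {"tx": 0.08, "ty": -0.15, "tz": 0, "twist": 0, "gripper": 1},
])

```text
time_s: 18.0
position: [0.4725, 0.1416, 0.2396]
orientation: [2.962, 1.042, -0.007]
contact_force: [-2.2, -8.2, 5.2]
grip_width: 0.0183
```

Run:
```python
from h import *; from rig import ctrl; import cv2
s=ctrl.sense(); hand(s)
d=ctrl.camera("side")["color"]; im=cv2.resize(d[235:280,255:300],None,fx=12,fy=12,interpolation=cv2.INTER_CUBIC); cv2.imwrite("pics/s8.png",im)
o=cv2.imread("pics/s7.png"); cv2.imwrite("pics/s78.png",cv2.resize(np.hstack([o[200:500,60:460],im[200:500,60:460]]),(800,300)))
for x in(230,250,270,290,310): 
  for i in(o,im): print(x,[int(v[2])-int(v[1]) for v in i[240:420:6,x]])
```

```text
r 69.9 mm angle -171.7  F along ccw 7.7 radial 3.4 z 5.2 t 18.00 w 0.0183
230 [-9, -11, -14, -18, -21, -22, -22, -22, -22, -20, -17, -15, -13, -11, -11, -6, -1, 12, 29, 46, 61, 65, 56, 39, 19, 3, -3, -3, -4, -4]
230 [-7, -11, -15, -18, -22, -22, -24, -24, -23, -22, -20, -18, -16, -14, -14, -10, -7, 4, 20, 41, 64, 73, 67, 48, 26, 6, -2, -4, -6, -5]
250 [-16, -21, -23, -24, -24, -22, -21, -19, -16, -14, -13, -10, -8, 2, 13, 31, 54, 69, 70, 57, 38, 18, 4, -4, -5, -4, -4, -5, -5, -5]
250 [-11, -16, -19, -21, -22, -22, -21, -19, -17, -15, -14, -12, -11, -6, 0, 11, 25, 41, 57, 60, 43, 19, 5, -3, -5, -4, -4, -5, -5, -5]
270 [-22, -23, -23, -20, -18, -16, -14, -12, -11, -7, -2, 11, 32, 54, 72, 75, 58, 32, 14, 2, -5, -6, -4, -3, -3, -4, -4, -4, -4, -6]
270 [-20, -21, -22, -22, -21, -19, -16, -14, -11, -9, -6, 0, 8, 23, 44, 56, 50, 32, 17, 3, -4, -6, -5, -4, -5, -5, -4, -3, -4, -7]
290 [-20, -19, -17, -14, -12, -10, -8, -3, 4, 16, 35, 50, 54, 45, 28, 9, 1, -3, -4, -4, -4, -4, -3, -3, -4, -5, -8, -9, -9, -9]
290 [-23, -21, -19, -14, -13, -12, -9, -4, 1, 12, 28, 46, 60, 60, 45, 22, 7, -3, -6, -4, -4, -4, -4, -5, -6, -5, -7, -8, -9, -9]
310 [-15, -13, -11, -7, -4, 6, 19, 35, 50, 54, 42, 22, 7, -2, -6, -5, -5, -4, -3, -4, -4, -7, -7, -8, -8, -8, -8, -7, -6, -6]
310 [-15, -13, -12, -9, -5, 5, 19, 35, 52, 60, 58, 45, 27, 9, 0, -3, -4, -2, -4, -4, -4, -4, -5, -6, -7, -8, -8, -7, -7, -7]
```

View pics/s78.png

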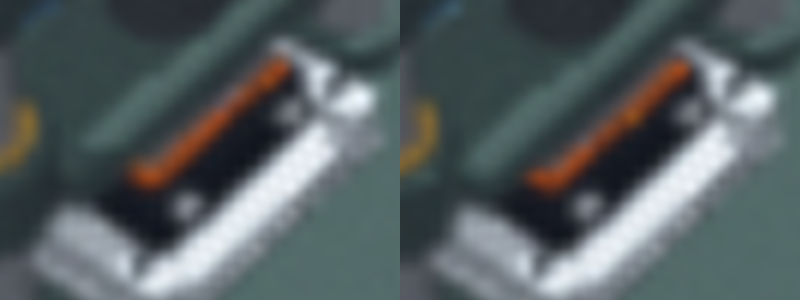

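Call:
step_arm([
  {"tx": 0.05, "ty": -0.16, "tz": -0.06, "twist": 0, "gripper": 1},
])

```text
time_s: 18.15
position: [0.4723, 0.1431, 0.24]
orientation: [2.962, 1.042, -0.006]
contact_force: [3.5, -8.7, -2.8]
grip_width: 0.0185
```

Run:
```python
from h import *; from rig import ctrl; import cv2
s=ctrl.sense(); hand(s)
```

```text
r 69.9 mm angle -173.0  F along ccw 9.0 radial -2.4 z -2.8 t 18.15 w 0.0185
```

Run:
```python
from h import *; from rig import ctrl; import cv2
s=ctrl.sense()
for k in range(3): arc(s,-173.5+120*k,15,8,.0695)
```

```text
{"tx": -0.76, "ty": 1.65, "tz": 0, "twist": 0, "gripper": 1}, {"tx": -1.07, "ty": 3.44, "tz": 0, "twist": 0, "gripper": 1}, {"tx": -0.90, "ty": 5.24, "tz": 0, "twist": 0, "gripper": 1}, {"tx": -0.27, "ty": 6.94, "tz": 0, "twist": 0, "gripper": 1}, {"tx": 0.77, "ty": 8.43, "tz": 0, "twist": 0, "gripper": 1}, {"tx": 2.17, "ty": 9.59, "tz": 0, "twist": 0, "gripper": 1}, {"tx": 3.81, "ty": 10.35, "tz": 0, "twist": 0, "gripper": 1}, {"tx": 5.60, "ty": 10.65, "tz": 0, "twist": 0, "gripper": 1}, 
{"tx": 1.81, "ty": -0.17, "tz": 0, "twist": 0, "gripper": 1}, {"tx": 3.51, "ty": -0.79, "tz": 0, "twist": 0, "gripper": 1}, {"tx": 4.99, "ty": -1.84, "tz": 0, "twist": 0, "gripper": 1}, {"tx": 6.15, "ty": -3.23, "tz": 0, "twist": 0, "gripper": 1}, {"tx": 6.91, "ty": -4.88, "tz": 0, "twist": 0, "gripper": 1}, {"tx": 7.22, "ty": -6.67, "tz": 0, "twist": 0, "gripper": 1}, {"tx": 7.05, "ty": -8.48, "tz": 0, "twist": 0, "gripper": 1}, {"tx": 6.43, "ty": -10.18, "tz": 0, "twist": 0, "gripper": 1}, 
{"tx": -1.05, "ty": -1.48, "tz": 0, "twist": 0, "gripper": 1}, {"tx": -2.44, "ty": -2.64, "tz": 0, "twist": 0, "gripper": 1}, {"tx": -4.09, "ty": -3.40, "tz": 0, "twist": 0, "gripper": 1}, {"tx": -5.88, "ty": -3.71, "tz": 0, "twist": 0, "gripper": 1}, {"tx": -7.68, "ty": -3.54, "tz": 0, "twist": 0, "gripper": 1}, {"tx": -9.39, "ty": -2.92, "tz": 0, "twist": 0, "gripper": 1}, {"tx": -10.87, "ty": -1.87, "tz": 0, "twist": 0, "gripper": 1}, {"tx": -12.03, "ty": -0.48, "tz": 0, "twist": 0, "gripper": 1},
```

Call:
step_arm([
  {"tx": -0.76, "ty": 1.65, "tz": 0.03, "twist": 0, "gripper": 1},
  {"tx": -1.07, "ty": 3.44, "tz": 0.03, "twist": 0, "gripper": 1},
  {"tx": -0.9, "ty": 5.24, "tz": 0.03, "twist": 0, "gripper": 1},
  {"tx": -0.27, "ty": 6.94, "tz": 0.03, "twist": 0, "gripper": 1},
  {"tx": 0.77, "ty": 8.43, "tz": 0.03, "twist": 0, "gripper": 1},
  {"tx": 2.17, "ty": 9.59, "tz": 0.03, "twist": 0, "gripper": 1},
  {"tx": 3.81, "ty": 10.35, "tz": 0.03, "twist": 0, "gripper": 1},
  {"tx": 5.6, "ty": 10.65, "tz": 0.03, "twist": 0, "gripper": 1},
])

```text
time_s: 18.95
position: [0.5841, 0.0964, 0.2394]
orientation: [-2.963, -1.039, 0.005]
contact_force: [-5.3, 4.8, -0.7]
grip_width: 0.0189
```

Call:
step_arm([
  {"tx": 1.81, "ty": -0.17, "tz": 0, "twist": 0, "gripper": 1},
  {"tx": 3.51, "ty": -0.79, "tz": 0, "twist": 0, "gripper": 1},
  {"tx": 4.99, "ty": -1.84, "tz": 0, "twist": 0, "gripper": 1},
  {"tx": 6.15, "ty": -3.23, "tz": 0, "twist": 0, "gripper": 1},
  {"tx": 6.91, "ty": -4.88, "tz": 0, "twist": 0, "gripper": 1},
  {"tx": 7.22, "ty": -6.67, "tz": 0, "twist": 0, "gripper": 1},
  {"tx": 7.05, "ty": -8.48, "tz": 0, "twist": 0, "gripper": 1},
  {"tx": 6.43, "ty": -10.18, "tz": 0, "twist": 0, "gripper": 1},
])

```text
time_s: 19.75
position: [0.5688, 0.2172, 0.24]
orientation: [2.963, 1.043, 0.0]
contact_force: [-0.4, -6.0, -5.2]
grip_width: 0.0188
```

Run:
```python
from h import *; from rig import ctrl
s=ctrl.sense(); hand(s)
```

```text
r 70.9 mm angle 67.5  F along ccw -2.0 radial -5.7 z -5.2 t 19.75 w 0.0188
```

Call:
step_arm([
  {"tx": -1.08, "ty": -1.46, "tz": 0.04, "twist": 0, "gripper": 1},
  {"tx": -2.47, "ty": -2.62, "tz": 0.04, "twist": 0, "gripper": 1},
  {"tx": -4.12, "ty": -3.38, "tz": 0.04, "twist": 0, "gripper": 1},
  {"tx": -5.9, "ty": -3.69, "tz": 0.04, "twist": 0, "gripper": 1},
  {"tx": -7.69, "ty": -3.53, "tz": 0.04, "twist": 0, "gripper": 1},
  {"tx": -9.37, "ty": -2.92, "tz": 0.04, "twist": 0, "gripper": 1},
  {"tx": -10.83, "ty": -1.87, "tz": 0.04, "twist": 0, "gripper": 1},
  {"tx": -11.98, "ty": -0.48, "tz": 0.04, "twist": 0, "gripper": 1},
])

```text
time_s: 20.55
position: [0.4722, 0.1443, 0.2401]
orientation: [-2.963, -1.042, 0.001]
contact_force: [0.5, 1.2, -3.4]
grip_width: 0.0188
```

Run:
```python
from h import *; from rig import ctrl; import cv2
s=ctrl.sense(); hand(s); st(s)
d=ctrl.camera("side")["color"]; im=cv2.resize(d[195:300,230:350],None,fx=6,fy=6,interpolation=cv2.INTER_CUBIC); cv2.imwrite("pics/s9.png",im); cv2.imwrite("pics/s9full.png",d)
for q in("yellow_vial","pliers","blue_tub"): 
    print(q,[x["xy"] for x in ctrl.recognise(q,ctrl.camera("side"))[:1]])
```

```text
r 69.9 mm angle -173.9  F along ccw -1.1 radial -0.6 z -3.4 t 20.55 w 0.0188
{'time_s': 20.55, 'q': [0.272, 0.238, 1.919, 0.001, 0.986, 1.166], 'position': [0.472, 0.144, 0.24], 'orientation': [-2.963, -1.042, 0.001], 'contact_force': [0.507, 1.196, -3.418], 'grip_width': 0.019}
yellow_vial [[253.4, 347.8]]
pliers [[186.5, 320.6]]
blue_tub [[184.8, 315.4]]
```

View pics/s9.png

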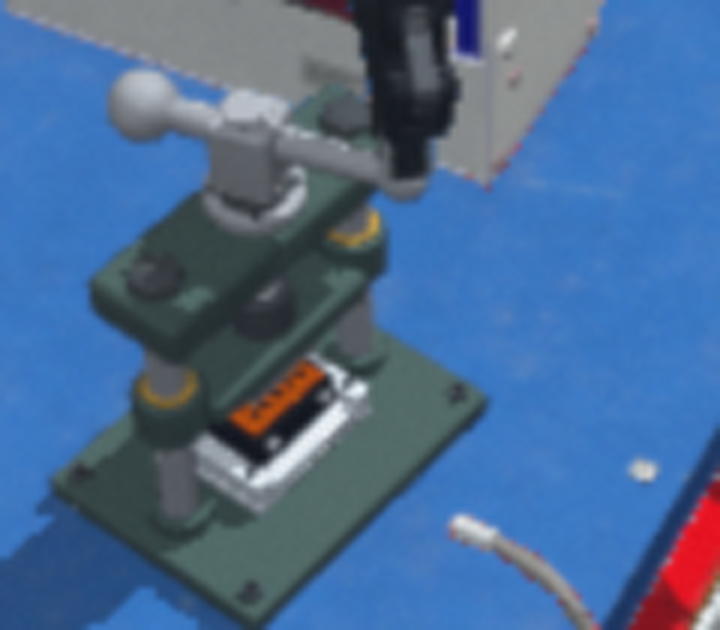

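Run:
```python
from h import *; import cv2
K,R,t=cal("side")
def pr(X): p=K@(R@np.array(X)+t); return p[:2]/p[2]
print("expected shift 6mm:",pr((.54,.15,.048))-pr((.54,.15,.054)), pr((.54,.15,.048)))
a=cv2.imread("pics/side0.png");b=cv2.imread("pics/s9full.png")
f=8; up=lambda i:cv2.resize(i,None,fx=f,fy=f,interpolation=cv2.INTER_CUBIC)
o=(250,225); A=up(a[o[1]:300,o[0]:310]); B=up(b[o[1]:300,o[0]:310])
for (x0,y0,x1,y1) in((272,256,283,265),(269,257,281,267),(275,255,284,263)):
    T=B[(y0-o[1])*f:(y1-o[1])*f,(x0-o[0])*f:(x1-o[0])*f]
    m=cv2.matchTemplate(A,T,cv2.TM_CCOEFF_NORMED); _,v,_,l=cv2.minMaxLoc(m)
    print(v,"shift s0->s9",(x0-o[0])-l[0]/f,(y0-o[1])-l[1]/f)
# nest (fixed) control
T=B[(268-o[1])*f:(279-o[1])*f,(270-o[0])*f:(292-o[0])*f]; m=cv2.matchTemplate(A,T,cv2.TM_CCOEFF_NORMED); _,v,_,l=cv2.minMaxLoc(m); print("ctrl",v,20-l[0]/f,43-l[1]/f)
cv2.imwrite("pics/cmp.png",np.hstack([A[20*f:55*f,5*f:55*f],B[20*f:55*f,5*f:55*f]]))
```

```text
expected shift 6mm: [0.09998222 1.39962495] [274.5188461  258.43783952]
0.7302439212799072 shift s0->s9 0.125 1.25
0.7225447297096252 shift s0->s9 0.0 1.5
0.7480292916297913 shift s0->s9 0.375 1.0
ctrl 0.9997094869613647 0.0 0.0
```

Call:
step_arm([
  {"tx": 0, "ty": 0, "tz": 0.03, "twist": 0, "gripper": 0.5},
  {"tx": 0, "ty": 0, "tz": 0.03, "twist": 0, "gripper": 0},
  {"tx": 0, "ty": 0, "tz": 0.03, "twist": 0, "gripper": 0},
  {"tx": 0, "ty": 0, "tz": 0.03, "twist": 0, "gripper": 0},
  {"tx": 0, "ty": 0, "tz": -2, "twist": 0, "gripper": 0},
  {"tx": 0, "ty": 0, "tz": -5, "twist": 0, "gripper": 0},
  {"tx": -2, "ty": 0, "tz": -9, "twist": 0, "gripper": 0},
  {"tx": -4, "ty": 0, "tz": -11, "twist": 0, "gripper": 0},
])

```text
time_s: 21.7
position: [0.4434, 0.1202, 0.3527]
orientation: [2.963, 1.043, 0.006]
contact_force: [0.2, -0.0, 0.6]
grip_width: 0.0854
```

Run:
```python
from h import *; from rig import ctrl; import cv2
s=ctrl.sense(); st(s)
d=ctrl.camera("side"); a=cv2.imread("pics/side0.png"); e=cv2.imread("pics/s9full.png")
for n,(x0,y0,x1,y1) in dict(vial=(235,330,270,365),pliers=(155,285,225,350),tub=(355,150,385,185)).items():
    print(n,"mean diff to start",np.abs(d["color"][y0:y1,x0:x1].astype(int)-a[y0:y1,x0:x1]).mean().round(2))
print("crank diff vs before release",np.abs(d["color"][200:240,240:290].astype(int)-e[200:240,240:290]).mean().round(2))
for q in("crank","spindle_end"): print(q,[x["xy"] for x in ctrl.recognise(q,d)[:1]])
w=ctrl.camera("wrist"); print([(x["xy"],wray(s,w,x["xy"],.226).round(3)) for x in ctrl.recognise("crank",w)[:1]])
```

```text
{'time_s': 21.7, 'q': [0.239, 0.048, 1.864, 0.0, 1.226, 1.133], 'position': [0.443, 0.12, 0.353], 'orientation': [2.963, 1.043, 0.006], 'contact_force': [0.208, -0.01, 0.616], 'grip_width': 0.085}
vial mean diff to start 26.12
pliers mean diff to start 10.39
tub mean diff to start 4.14
crank diff vs before release 6.68
crank [[273.2, 217.3]]
spindle_end [[270.5, 258.7]]
[([365.7, 67.4], array([0.535, 0.155, 0.226]))]
```

Run:
```python
from rig import ctrl; import cv2,numpy as np
d=ctrl.camera("side")["color"]; a=cv2.imread("pics/side0.png")
for n,(x0,y0,x1,y1),h in(("vial",(230,325,275,370),(20,35)),("pliers",(150,280,225,350),(30,50)),("tub",(350,150,390,190),(110,125))):
    for i in(a,d):
        H=cv2.cvtColor(i[y0:y1,x0:x1],cv2.COLOR_BGR2HSV); m=(H[...,0]>=h[0])&(H[...,0]<=h[1])&(H[...,1]>170)&(H[...,2]>60); print(n,m.sum(),np.argwhere(m).mean(0).round(2))
```

```text
vial 122 [19.48 22.52]
vial 123 [19.36 22.57]
pliers 442 [31.03 42.83]
pliers 447 [30.94 42.92]
tub 108 [13.43 19.4 ]
tub 108 [13.49 19.37]
```

Nothing has been disturbed (the differences were only shadows). Handing in.

```bash
python3 -c "
from rig import ctrl; print(ctrl.finish_job())"
```

```text
the job is handed in; nothing more can be done
None
```

The job is done and handed in at about 22 s. The one thing I could not confirm exactly is that the locking plate is fully home.

- **Fitting:** The crank dropped over the spindle square without force and seated on the shoulder. The tool height matched the expected 20 mm below the spindle end.
- **Pressing:** I wound it clockwise about 2.1 turns. The tangential force at the handle was about 1 N running free and about 5 N while the plate slid. It then climbed to 9.0 N, roughly 250 N at the ram by your figures, and I stopped there.
- **Winding back:** I turned it back one full turn, so the ram stands visibly clear. I then released the handle and left the crank on the spindle.

**Last checks**
- **Plate:** The side camera showed the plate had dropped 1.0 to 1.5 pixels, against 1.4 expected for 6 mm. That fits fully home but is too coarse to prove it. The stronger evidence is the force rising past the sliding level, though that rise was gradual, with a plateau near 7.8 N rather than a sharp stop.
- **Vial, tub and pliers:** Their colour centroids are within about 0.1 pixel of the start. A plain image difference at the vial was large, which I put down to the arm's shadow. One recogniser reading placed the tub on the pliers; I ignored it as a false match.
- **Robot:** The gripper is open, raised clear and touching nothing.

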